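# Find the flywheel's heavy side and hold it down

### The arm

A 6-joint arm with a two-finger parallel gripper is mounted at the origin on a cart in front of the work surface, level with it; the furniture and walls round the work are solid. World frame = base frame: x ahead of the robot, y to its left, z up, the work surface at z = 0. Lengths are in m, angles in rad, forces in N, time in s.
With the tool pointing down it reaches from about 0.35 to 0.95 m from the base axis. Payload 17.4 kg.
Tool frame: the origin (TCP) lies midway between the tips of the shut fingers; the grasp point (between the pads) lies 19 mm behind it; y points along the fingers, z is the direction in which the jaws open and shut, and the axes are right-handed (so a half turn about y gives the same grasp; the last joint's range is limited). The gripper opens to 93 mm and grips with 3 to 60 N. Pads are 15 mm wide; open, the fingers measure 128 mm over their backs; the gripper's body (75 mm by 188 mm) begins 65 mm behind the grasp point.
Start: joints at [1.277, 0.116, 1.442, -0, 1.584, -0.038], TCP at [0.171, 0.653, 0.182] pointing down, gripper open.
Joint ranges: [-2.83, 2.83], [-0.83, 2.19], [0.07, 2.5], [-1.14, 4.28], [0.01, 3], [-2.97, 2.97]. Speed limits (rad/s): [1.89, 1.89, 2.22, 3.14, 3.14, 3.14].

### API

Orientations are given as a unit quaternion [x, y, z, w].
In Python, from rig import bot gives the robot as it stands.
- The arm moves only by the tool drive_tool, never from a script. Its argument "increments" is a list that holds one entry, the list of rows, each a list of 6 numbers: the shift along the world's x, y, z in cm, then the turn, a rotation vector about the world's x, y, z in rad. A call has 1 to 8 rows; each row shifts and turns the commanded pose from where the row before left it; what a row does not reach is not made up. A row lasts 1/12 s, in which the tool goes at most 41.7 mm and 7.16 degrees, less where a joint would pass 70% of its speed; a pose out of reach is approached as far as the arm can. A call with a gripper value outside its range is refused whole. "grip" is the finger opening in cm, from 0 to 9.3, set as the call begins (left out, the last holds). The fingers move at their own pace and stop on an object; "newtons" is the grip in N (left out, the last holds). Time passes only in rows, so rows that do not move let the fingers close. It gives the time, the measured TCP pose, the force and the opening at its end, in the units of the state.
- bot.get_state(): the state, without advancing time (a new reading comes with each control period).
- bot.capture(name): name is "scene" or "top"; returns the picture (400x640x3 uint8, red, green, blue); there is no depth.
- bot.camera_params(name): a dict with "fx", "fy", "cx", "cy" (pixels), "k1" (the pictures are not rectified: a ray, as slopes to the right and down, at radius r is drawn at 1 + k1 r^2 times it, then the intrinsics apply), "view" (4x4, takes a point from world to camera coordinates). Camera axes: x right, y up, looking along -z (the intrinsics and any distortion apply to the point x, -y, -z); pixel columns grow to the right and rows downward; lengths in m; the calibration is good to about 2 mm. A picture is of the moment at which its call begins. camera_params takes no time and is no camera call.
- bot.close_job(): hands the job in, once; it reports no verdict.
Trained networks look in the newest picture that a camera, given by its name, has taken for a name from the list of things; names that differ only in an ending like _2 or _b are one class to them, and where a whole thing is asked for, a point or a joint stands for the part that bears it (a point fixed in the world has none). Each returns a list of dicts, best first, with "p" (0 to 1); they miss things now and then, are a little off and sometimes report something else, mostly with a low value. They report only what shows in the picture. A call takes as long as a camera call.
- bot.boxes_of(name, camera): "extent" ([centre column, centre row, width, height] in pixels, round what is visible of it).
The state is a dict: "time_s": time; "joint_pos": joint angles; "joint_velocities": joint speeds; "tau": joint torques, N m; "tool_pos": TCP position; "ee_rot": TCP orientation; "wrist_force": force on the tool from outside, world axes, zero at the start; "torque": the same for the moment, N m; "width": opening from 0.0 (shut) to 1.0 (fully open).
Only numpy, scipy, OpenCV 4.12 (cv2) and the standard library are available. Lean on these libraries where they do the work, as an engineer would, in place of code of your own. Each camera call takes 0.05 s, during which the arm holds its last target.

### The job

The blue flywheel on the balancing stand has a hidden heavy side that must be brought to the bottom, ready for marking. Take the crank by its black grip, turn it right round at least one full turn to feel where the wheel pulls, then turn it to where the heavy side hangs straight down: the spring between crank and wheel is then relaxed and the wheel's yellow stripe lines up with the crank arm. Finish still holding the grip there, everything at rest, and leave the flask, the doming block and the pliers where they are.

Things in the scene. Friction and masses are not known exactly. Their poses are not given: they have to be found in the camera images.
- stand: Balancing stand, fixed to the bench: base plate 142 x 170 x 12 mm, two grey posts, blue flywheel between them, crank in front, all on one level axle. Origin: under the base plate at bench height; the axle lies along the stand's x axis, 135 mm above the origin. Its -x side (crank) looks roughly to the robot, z is up. Place and yaw vary.
- crank_grip: Black round crank grip, 22 mm across, 94 mm long, parallel to the axle at 55 mm from it, pointing to the stand's -x. It turns freely on its pin, so a hand can keep its direction all the way round. Origin: the place to grasp, on the grip's axis, at x = -0.135 in the stand's frame, 30 mm from its outer end; the crank arm begins 64 mm from it towards the stand.
- crank (a joint): Crank angle, rad, no end stops. 0: grip straight above the axle; grows clockwise as seen from the robot: at +pi/2 the grip is on the stand's -y side, at -pi/2 on its +y side. Starts within 0.8 of 0. The crank itself is balanced by a counterweight; its bearing is stiff (about 0.17 N m, 3 N at the grip, to turn) and it stays where it is left.
- flywheel (a joint): Wind-up of the soft spring (0.07 N m/rad) that joins crank and flywheel, rad: how far the wheel is ahead of the crank (+ is clockwise as seen from the robot); 0 when the spring is relaxed and the yellow stripe on the wheel's face and rim points the same way as the crank arm. At rest this happens only with the heavy side straight down.
- wheel_center (a point): Centre of the blue flywheel, 150 mm across, 34 mm thick, x = +0.017 in the stand's frame. Its heavy side cannot be seen and lies anywhere round the circle. It pulls with 0.11 to 0.15 N m when level with the axle, more than the spring can hold up: near the top the wheel flops over to one side. The wheel runs freely and swings for about a second after a move.
- steel_flask: Grey steel flask, 68 mm across, 252 mm tall, standing; bystander. Origin: centre of its underside.
- doming_block: Steel cube with round hollows, 42 mm; bystander. Origin: centre of its underside.
- flat_pliers: Small pliers with blue grips, 52 x 142 x 13 mm, lying; bystander. Origin: centre of its underside.

How it is judged:
On the way, in this order (a step that is already met when the one before it is completed fails the run):
1. the crank grip is held between the fingers (contact force between the fingers and crank_grip above 1 N), for 0.2 s.
2. the crank, held by its grip, has been turned right round, one way or the other (past 5.4 rad from the top) (contact force between the fingers and crank_grip above 1 N and (value of joint crank above 5.4 rad or value of joint crank below -5.4 rad)), for 0.05 s.
At the end, for the whole second after the job is handed in: The fingers hold the crank grip (more than 1 N), crank and flywheel are at rest and the spring is relaxed to within 0.14 rad (8 degrees of stripe against crank arm), so that the heavy side hangs within about 5 degrees of straight down (contact force between the fingers and crank_grip above 1 N and value of joint flywheel between -0.14 and 0.14 rad and velocity of joint crank between -0.08 and 0.08 rad/s and velocity of joint flywheel between -0.12 and 0.12 rad/s); the arm keeps its last pose, push and grip.
It fails at once if the steel flask is moved more than 30 mm (distance of steel_flask from where it was at the start of the episode above 0.03 m).
It fails at once if the doming block is moved more than 30 mm (distance of doming_block from where it was at the start of the episode above 0.03 m).
It fails at once if the flat pliers is moved more than 30 mm (distance of flat_pliers from where it was at the start of the episode above 0.03 m).
It also fails if it takes over 53 s, if anything falls off the work surface, if the arm or the gripper's body presses on something with over 40 N, if the wrist force passes 120 N, or if a joint passes its speed limit or range.

## Working session

There is one attempt and no reset: what is moved stays moved. The work goes in short steps, Python scripts to look and compute and a tool call to move; the robot and the scene stay as the last step left them, time stands still between calls to the robot, and variables do not carry over. Pictures are saved under pics/ and viewed, and the job is handed in when it is done.

Besides the shell and the picture viewer there is one more tool, called after ">>>" in YAML: its name, and indented under it one key for each argument. drive_tool: Moves the arm, as the interface text tells. Its arguments: {"type":"object","properties":{"increments":{"type":"array","items":{"type":"array","items":{"type":"array","items":{"type":"number"}}}},"grip":{"type":"number"},"newtons":{"type":"number"}},"required":["increments"]}

```bash
ls; mkdir -p pics; cat > h.py <<'E'
import numpy as np, cv2
from rig import bot
def save(cam,name):
    im=np.asarray(bot.capture(cam)); cv2.imwrite('pics/'+name,im[:,:,::-1]); return im
def proj(cam,P):
    c=bot.camera_params(cam); V=np.array(c['view']); p=V@np.append(P,1)
    a=np.array([p[0]/-p[2],-p[1]/-p[2]]); r2=a@a; a=a*(1+c['k1']*r2)
    return np.array([c['fx']*a[0]+c['cx'],c['fy']*a[1]+c['cy']])
def ray(cam,uv):
    c=bot.camera_params(cam); V=np.array(c['view'])
    d=np.array([(uv[0]-c['cx'])/c['fx'],(uv[1]-c['cy'])/c['fy']]); a=d.copy()
    for _ in range(30): a=d/(1+c['k1']*(a@a))
    R=V[:3,:3]; o=-R.T@V[:3,3]; v=R.T@np.array([a[0],-a[1],-1.]); return o,v/np.linalg.norm(v)
def atz(cam,uv,z):
    o,v=ray(cam,uv); return o+v*(z-o[2])/v[2]
E
python3 - <<'E'
from h import *
save('scene','s0.png'); save('top','t0.png')
for cam in('scene','top'):
    c=bot.camera_params(cam);print(cam,{k:c[k] for k in c if k!='view'}, ray(cam,(320,200)))
    for n in ['stand','crank_grip','wheel_center','steel_flask','doming_block','flat_pliers']:
        print(n,bot.boxes_of(n,cam)[:2])
print(bot.get_state())
E
```

```text
pics
scene {'fx': 401.0768048929829, 'fy': 401.0768048929829, 'cx': 317.15928899918345, 'cy': 200.89912012940854, 'k1': -0.03816749603459466} (array([-0.06054945, -0.27678121,  1.08536776]), array([ 0.49553764,  0.37870533, -0.7816807 ]))
stand [{'extent': [364.8, 210.2, 68.3, 74.2], 'p': 0.76}]
crank_grip [{'extent': [365.9, 209.9, 66.5, 78.4], 'p': 0.68}, {'extent': [351.4, 214.4, 28.1, 29.5], 'p': 0.53}]
wheel_center [{'extent': [368.8, 191.8, 46.4, 45.3], 'p': 0.57}]
steel_flask [{'extent': [221.6, 182.4, 33.9, 66.2], 'p': 0.58}]
doming_block [{'extent': [364.8, 209.5, 68.4, 76.8], 'p': 0.66}, {'extent': [414.0, 262.2, 18.0, 22.4], 'p': 0.63}]
flat_pliers [{'extent': [263.9, 204.9, 34.0, 27.5], 'p': 0.72}]
top {'fx': 371.7989937320881, 'fy': 371.7989937320881, 'cx': 325.3887027375812, 'cy': 198.37490121515975, 'k1': -0.040329393693246104} (array([0.40757678, 0.17790803, 1.12200991]), array([ 0.12664515,  0.051099  , -0.99063106]))
stand [{'extent': [375.1, 182.7, 54.5, 92.6], 'p': 0.8}]
crank_grip [{'extent': [225.2, 247.7, 51.6, 24.0], 'p': 0.57}, {'extent': [388.4, 206.7, 11.5,
[... 239 characters left out ...]
65.7, 222.3, 43.2, 15.6], 'p': 0.6}]
{'time_s': 0.7, 'joint_pos': array([ 1.27721802e+00,  1.15978178e-01,  1.44161761e+00,  2.66180433e-05,
        1.58397297e+00, -3.77918022e-02]), 'joint_velocities': array([ 0.00100445, -0.00052715, -0.00131681,  0.0008777 , -0.00090077,
        0.00017958]), 'tau': array([ 2.81722401e-03, -7.20905399e+01, -6.22644854e+01,  7.81327137e-02,
        1.87627942e-02, -3.93713026e-05]), 'tool_pos': array([0.17077575, 0.6530462 , 0.18224992]), 'ee_rot': array([-0.70132183,  0.09019562, -0.09017984,  0.7013416 ]), 'wrist_force': array([-0.0338962 , -0.3782963 , -0.21909955]), 'torque': array([ 0.01874132, -0.04378058,  0.02859019]), 'width': 1.0031013770402049}
```

```bash
python3 - <<'E'
import cv2
s=cv2.imread('pics/s0.png');cv2.imwrite('pics/s0c.png',cv2.resize(s[120:300,190:440],None,fx=3.2,fy=3.2,interpolation=cv2.INTER_CUBIC))
s=cv2.imread('pics/t0.png');cv2.imwrite('pics/t0c.png',cv2.resize(s[110:290,190:470],None,fx=2.85,fy=2.85,interpolation=cv2.INTER_CUBIC))
E
```

```text
(no output)
```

View pics/s0.png

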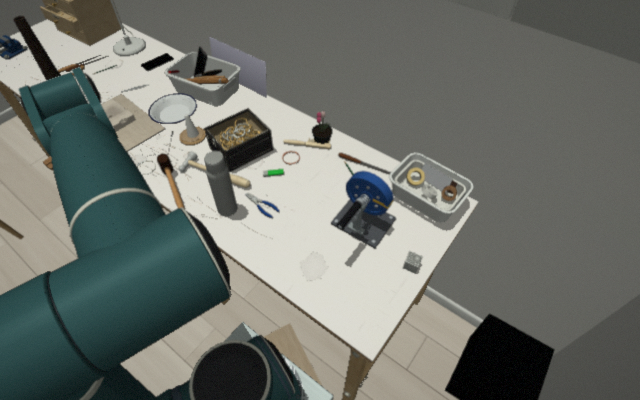

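View pics/t0.png

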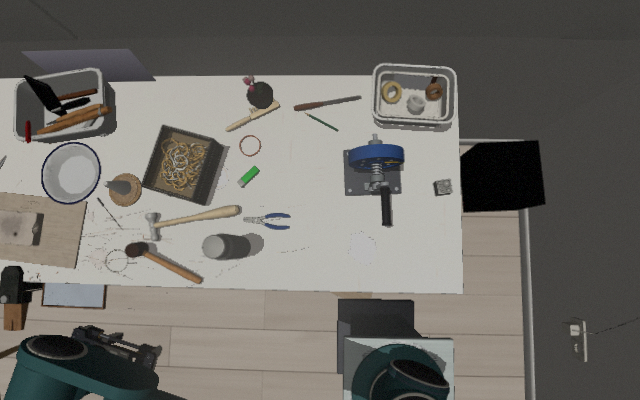

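View pics/s0c.png

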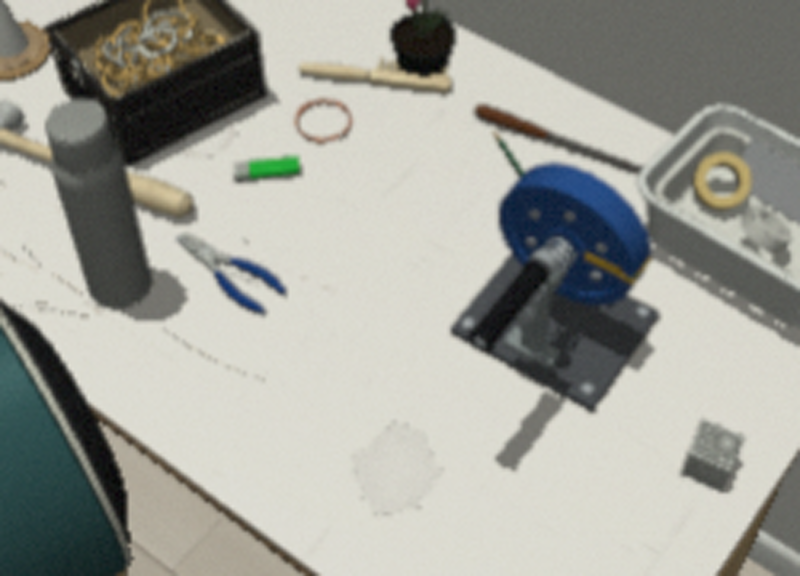

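View pics/t0c.png

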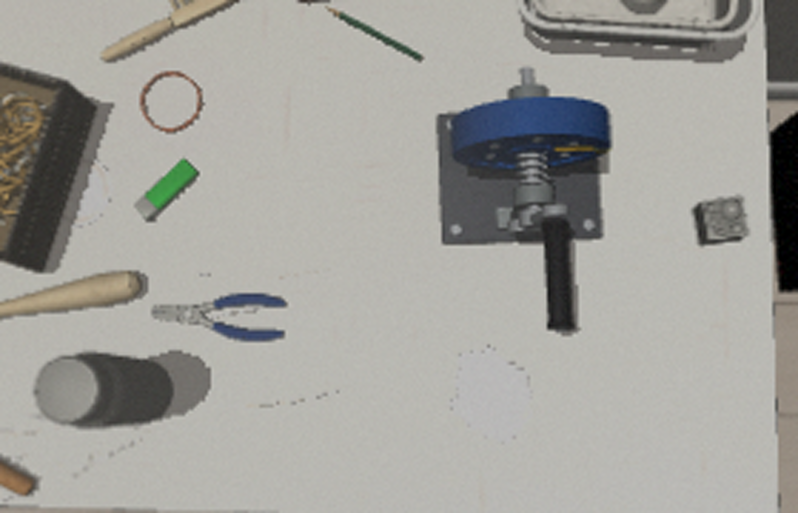

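```bash
cat > fit.py <<'E'
from h import *
from scipy.optimize import least_squares
def W(p,P):
    c,s=np.cos(p[2]),np.sin(p[2]); return np.array([p[0]+c*P[0]-s*P[1],p[1]+s*P[0]+c*P[1],P[2]])
def grip(p,x): return W(p,[x,-0.055*np.sin(p[3]),0.135+0.055*np.cos(p[3])])
T=lambda u,v:np.array([190+u/2.85,110+v/2.85]); S=lambda u,v:np.array([190+u/3.2,120+v/3.2])
if __name__=='__main__':
    for uv in [(443,243),(604,238),(437,113)]: print(atz('top',T(*uv),.012))
    for uv in [(451,330),(592,410),(660,315)]: print('s',atz('scene',S(*uv),.012))
    # silhouettes of the wheel & grip
    th=np.linspace(0,2*np.pi,60)
    def wbox(p,cam):
        q=np.array([proj(cam,W(p,[x,.075*np.cos(t),.135+.075*np.sin(t)])) for x in(0,.034) for t in th])
        lo,hi=q.min(0),q.max(0); return np.r_[lo,hi]
    def res(p):
        r=[]
        r+=list(proj('top',grip(p,-.165))-T(563,326)); r+=list(proj('top',grip(p,-.075))-T(556,222))
        r+=list(proj('scene',grip(p,-.165))-S(484,338)); r+=list(proj('scene',grip(p,-.075))-S(548,268))
        r+=list(wbox(p,'top')-np.r_[T(453,96),T(611,171)])
        r+=list(wbox(p,'scene')-np.r_[S(499,162),S(650,306)])
        return np.array(r)
    best=min((least_squares(res,[.55,.0,0,q]) for q in(-.5,0,.5)),key=lambda s:s.cost)
    print(best.x,best.cost,np.round(best.fun,1))
    p=best.x; print('grip',grip(p,-.135))
    for c,z in((-.071,-.085),(-.071,.085),(.071,.085),(.071,-.085)): print(W(p,[c,z,.012]),proj('top',W(p,[c,z,.012])))
    for n,uv in(('flask',(120,300)),('pliers',(235,275)),('block',(712,485))): print(n,atz('scene',S(*uv),0))
    for n,uv in(('flask',(140,392)),('pliers',(220,315)),('block',(722,222))): print(n,atz('top',T(*uv),0.0))
E
python3 fit.py
```

```text
[0.56499846 0.15878076 0.012     ]
[ 0.57276563 -0.01063518  0.012     ]
[0.70606961 0.16689384 0.012     ]
s [0.56474832 0.15597178 0.012     ]
s [ 0.57154512 -0.0102584   0.012     ]
s [ 0.71113233 -0.00414842  0.012     ]Traceback (most recent call last):
  File "fit.py", line 22, in <module>
    best=min((least_squares(res,[.55,.0,0,q]) for q in(-.5,0,.5)),key=lambda s:s.cost)
  File "fit.py", line 22, in <genexpr>
    best=min((least_squares(res,[.55,.0,0,q]) for q in(-.5,0,.5)),key=lambda s:s.cost)
              ~~~~~~~~~~~~~^^^^^^^^^^^^^^^^^^
    return func(*args, **kwargs)
    result = trf(vector_fun.fun, vector_fun.jac, x0, f0, J0, lb, ub, ftol, xtol,
                 gtol, max_nfev, x_scale, loss_function, tr_solver,
                 tr_options.copy(), verbose, callback=callback_wrapped)
    return trf_no_bounds(
        fun, jac, x0, f0, J0, ftol, xtol, gtol, max_nfev, x_scale,
        loss_function, tr_solver, tr_options, verbose, callback=callback)
    J = jac(x)
    self._update_jac()
    ~~~~~~~~~~~~~~~~^^
    self.J = self.jac_wrapped(xp_copy(self.x), f0=self.f)
    
[... 701 characters left out ...]
              ~~~~~~~~^^^^^^^^^^^^^^^^^^^^^^^^^^^^^^
    return np.atleast_1d(self.fun(x))
                         ~~~~~~~~^^^
    return self.f(x, *self.args, **self.kwargs)
           ~~~~~~^^^^^^^^^^^^^^^^^^^^^^^^^^^^^^
  File "fit.py", line 19, in res
    r+=list(wbox(p,'top')-np.r_[T(453,96),T(611,171)])
            ~~~~^^^^^^^^^
  File "fit.py", line 13, in wbox
    q=np.array([proj(cam,W(p,[x,.075*np.cos(t),.135+.075*np.sin(t)])) for x in(0,.034) for t in th])
                ~~~~^^^^^^^^^^^^^^^^^^^^^^^^^^^^^^^^^^^^^^^^^^^^^^^^^
  File "h.py", line 6, in proj
    c=bot.camera_params(cam); V=np.array(c['view']); p=V@np.append(P,1)
ValueError: time passes only in moves, steps and waits
```

```bash
python3 - <<'E'
s=open('h.py').read()
s=s.replace("def save","import functools\n@functools.lru_cache(None)\ndef cp(cam): return bot.camera_params(cam)\ndef save",1).replace("c=bot.camera_params(cam);","c=cp(cam);")
open('h.py','w').write(s)
E
python3 fit.py
```

```text
[0.56499846 0.15878076 0.012     ]
[ 0.57276563 -0.01063518  0.012     ]
[0.70606961 0.16689384 0.012     ]
s [0.56474832 0.15597178 0.012     ]
s [ 0.57154512 -0.0102584   0.012     ]
s [ 0.71113233 -0.00414842  0.012     ]
[0.63566383 0.07799542 0.03466127 0.29340751] 5.736356732736022 [-0.3 -1.3  0.8 -0.3  0.1  0.6 -2.3  1.2 -0.5 -0.2  0.4 -0.7 -0.3  0.3
  0.5  0.3]
grip [0.50129616 0.05741977 0.18764952]
[ 0.56765209 -0.00941398  0.012     ] [401.535146  195.1890236]
[0.56176086 0.16048391 0.012     ] [344.85933237 196.31976956]
[0.70367557 0.16540482 0.012     ] [343.8101291  150.41418817]
[ 0.7095668  -0.00449307  0.012     ] [399.50693977 149.15310958]
flask [0.39017655 0.46126907 0.        ]
pliers [0.48902093 0.38715603 0.        ]
block [ 0.57745794 -0.14288764  0.        ]
flask [0.4023499  0.47775173 0.        ]
pliers [0.48568821 0.39527553 0.        ]
block [ 0.5935986  -0.13825716  0.        ]
```

```bash
python3 - <<'E'
from h import *
from scipy.spatial.transform import Rotation as R
s=bot.get_state(); M=R.from_quat(s['ee_rot']); print(M.as_matrix().round(3), s['time_s'])
yaw=.04
# y tool down, z tool = +-stand y
for sg in(1,-1):
    z=sg*np.array([-np.sin(yaw),np.cos(yaw),0]); y=np.array([0,0,-1.]); x=np.cross(y,z)
    D=R.from_matrix(np.c_[x,y,z]); print(sg,(D*M.inv()).as_rotvec())
p=[.637,.078,.04,.29]
from fit import *
for a in np.arange(0,6.3,.785): print(round(a,2),grip([*p[:3],a],-.135))
print(grip(p,-.135))
E
```

```text
[[ 0.967 -0.     0.253]
 [-0.253  0.     0.967]
 [-0.    -1.     0.   ]] 0.7
1 [-2.76089259e-05 -2.29481028e-05  2.95786154e-01]
-1 [-3.28930970e-05  3.95737759e-05 -2.84580650e+00]
0.0 [0.50210799 0.07260144 0.19      ]
0.78 [0.50366259 0.03375715 0.17390635]
1.57 [0.5043074  0.01764545 0.1350438 ]
2.36 [0.50366506 0.03369529 0.09615561]
3.14 [0.50211149 0.07251391 0.08000007]
3.92 [0.50055586 0.11138376 0.09603178]
4.71 [0.49990858 0.12755729 0.13486861]
5.5 [0.50054844 0.11156936 0.17378233]
6.28 [0.50210098 0.07277649 0.18999972]
[0.50273691 0.05688665 0.18770341]
```

>>> drive_tool:
  increments:
    - [[0, 0, 3.7, 0, 0, 0], [0, 0, 3.7, 0, 0, 0], [0, 0, 3.7, 0, 0, 0], [0, 0, 3.7, 0, 0, 0], [1.65, -2.98, 0, 0, 0, 0.0148], [1.65, -2.98, 0, 0, 0, 0.0148], [1.65, -2.98, 0, 0, 0, 0.0148], [1.65, -2.98, 0, 0, 0, 0.0148]]
  grip: 6

```text
time_s: 1.37
tool_pos: [0.2371, 0.5326, 0.3302]
ee_rot: [-0.704, 0.069, -0.069, 0.704]
wrist_force: [0.7, -1.0, 0.3]
width: 0.647
```

>>> drive_tool:
  increments:
    - [[1.65, -2.98, 0, 0, 0, 0.0148], [1.65, -2.98, 0, 0, 0, 0.0148], [1.65, -2.98, 0, 0, 0, 0.0148], [1.65, -2.98, 0, 0, 0, 0.0148], [1.65, -2.98, 0, 0, 0, 0.0148], [1.65, -2.98, 0, 0, 0, 0.0148], [1.65, -2.98, 0, 0, 0, 0.0148], [1.65, -2.98, 0, 0, 0, 0.0148]]

```text
time_s: 2.03
tool_pos: [0.3691, 0.2939, 0.3305]
ee_rot: [-0.706, 0.027, -0.028, 0.707]
wrist_force: [0.8, -0.4, 0.6]
width: 0.643
```

>>> drive_tool:
  increments:
    - [[1.65, -2.98, 0, 0, 0, 0.0148], [1.65, -2.98, 0, 0, 0, 0.0148], [1.65, -2.98, 0, 0, 0, 0.0148], [1.65, -2.98, 0, 0, 0, 0.0148], [1.65, -2.98, 0, 0, 0, 0.0148], [1.65, -2.98, 0, 0, 0, 0.0148], [1.65, -2.98, 0, 0, 0, 0.0148], [1.65, -2.98, 0, 0, 0, 0.0148]]

```text
time_s: 2.7
tool_pos: [0.5012, 0.0553, 0.3305]
ee_rot: [-0.707, -0.015, 0.014, 0.707]
wrist_force: [0.5, 1.2, 0.5]
width: 0.644
```

```bash
cat > look.py <<'E'
import sys
from h import *
n=sys.argv[1]; z=5
cams=sys.argv[2:] or ['top','scene']
o=[]
for c in cams:
    im=save(c,f'{c}_{n}.png')[:,:,::-1]
    cr=im[130:240,320:420] if c=='top' else im[140:260,300:420]
    o.append(cv2.resize(cr,None,fx=3.9,fy=3.9,interpolation=cv2.INTER_CUBIC))
h=max(a.shape[0] for a in o); o=[cv2.copyMakeBorder(a,0,h-a.shape[0],0,4,0) for a in o]
b=cv2.hconcat(o); cv2.imwrite(f'pics/look_{n}.png',b[:,:800]); print(b.shape,bot.get_state()['time_s'])
E
python3 look.py a
```

```text
(468, 866, 3) 2.8
```

View pics/look_a.png

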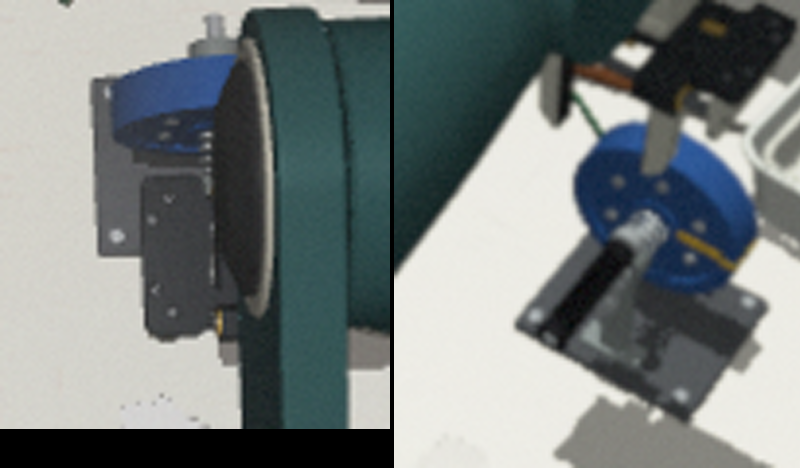

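View pics/scene_a.png

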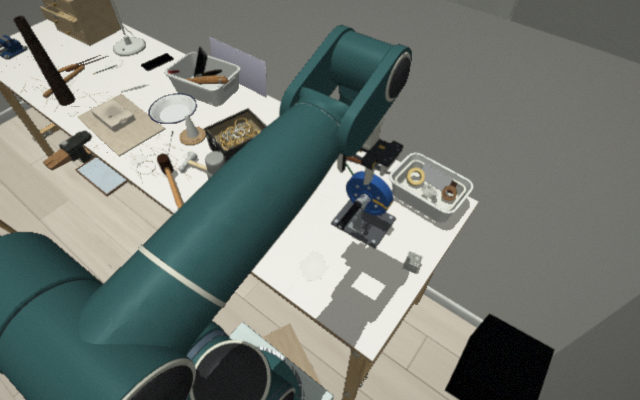

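>>> drive_tool:
  increments:
    - [[-0.7, 0, -0.5, 0.004, -0.094, 0], [-0.7, 0, -0.5, 0.004, -0.094, 0], [-0.7, 0, -0.5, 0.004, -0.094, 0], [-0.7, 0, -0.5, 0.004, -0.094, 0], [-0.7, 0, -0.5, 0.004, -0.094, 0], [-0.7, 0, -0.5, 0.004, -0.094, 0], [-0.7, 0, -0.5, 0.004, -0.094, 0], [-0.7, 0, -0.5, 0.004, -0.094, 0]]

```text
time_s: 3.47
tool_pos: [0.4947, 0.0678, 0.296]
ee_rot: [-0.659, -0.26, -0.235, 0.665]
wrist_force: [1.0, -0.1, -0.8]
width: 0.647
```

```bash
python3 look.py b; python3 -c "
from h import *
print(bot.get_state()['joint_pos'],bot.get_state()['wrist_force'])"
```

```text
(468, 866, 3) 3.5667
[ 0.12860111 -0.82937233  2.1030155  -0.06807059  1.15593851 -1.47660736] [-0.34494373 -0.1258155   0.49674148]
```

View pics/look_b.png

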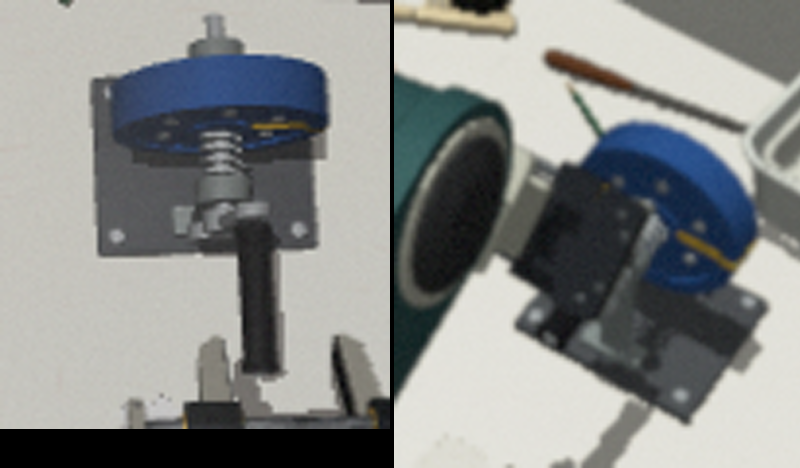

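View pics/scene_b.png

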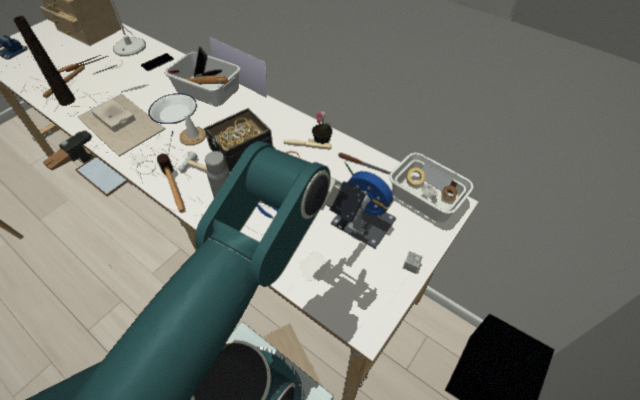

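```bash
cat > st.py <<'E'
from h import *
from scipy.spatial.transform import Rotation as R
import sys
s=bot.get_state(); M=R.from_quat(s['ee_rot'])
th=float(sys.argv[1]) if len(sys.argv)>1 else .45
yaw=.04; z=np.array([-np.sin(yaw),np.cos(yaw),0]); y=np.array([np.cos(yaw)*np.sin(th),np.sin(yaw)*np.sin(th),-np.cos(th)])
D=R.from_matrix(np.c_[np.cross(y,z),y,z])
t=M.as_matrix()[:,1]
print('t',s['time_s'],'q',s['joint_pos'].round(3),'F',s['wrist_force'].round(1),'T',s['torque'].round(2))
print('tooly',t.round(3),'z',M.as_matrix()[:,2].round(3),'tcp',s['tool_pos'].round(4),'grasp',(s['tool_pos']-.019*t).round(4),'rotvec to des',(D*M.inv()).as_rotvec().round(3), 'tcp for grip', (np.array([.5027,.0569,.1877])+.019*y).round(4))
E
python3 st.py
```

```text
t 3.5667 q [ 0.129 -0.829  2.103 -0.068  1.156 -1.477] F [-0.3 -0.1  0.5] T [0.02 0.4  0.04]
tooly [ 0.655  0.022 -0.755] z [-0.037  0.999 -0.003] tcp [0.4943 0.0684 0.2961] grasp [0.4819 0.068  0.3104] rotvec to des [-0.007  0.265  0.002] tcp for grip [0.511  0.0572 0.1706]
```

>>> drive_tool:
  increments:
    - [[0.4, -0.28, 0, 0, 0.066, 0], [0.4, -0.28, 0, 0, 0.066, 0], [0.4, -0.28, -1, 0, 0.066, 0], [0.5, -0.27, -2, 0, 0.067, 0], [0, 0, -2.5, 0, 0, 0]]

```text
time_s: 3.98
tool_pos: [0.5126, 0.056, 0.2461]
ee_rot: [-0.684, -0.169, -0.145, 0.694]
wrist_force: [0.7, 0.1, 0.7]
width: 0.645
```

```bash
python3 st.py;python3 look.py c
```

```text
t 3.9833 q [ 0.063 -0.592  1.981 -0.006  1.305 -1.542] F [0.7 0.1 0.7] T [0.03 0.13 0.05]
tooly [ 0.433  0.022 -0.901] z [-0.036  0.999  0.007] tcp [0.5126 0.056  0.2461] grasp [0.5043 0.0556 0.2632] rotvec to des [-0.007 -0.002  0.004] tcp for grip [0.511  0.0572 0.1706]
(468, 866, 3) 4.0833
```

View pics/look_c.png

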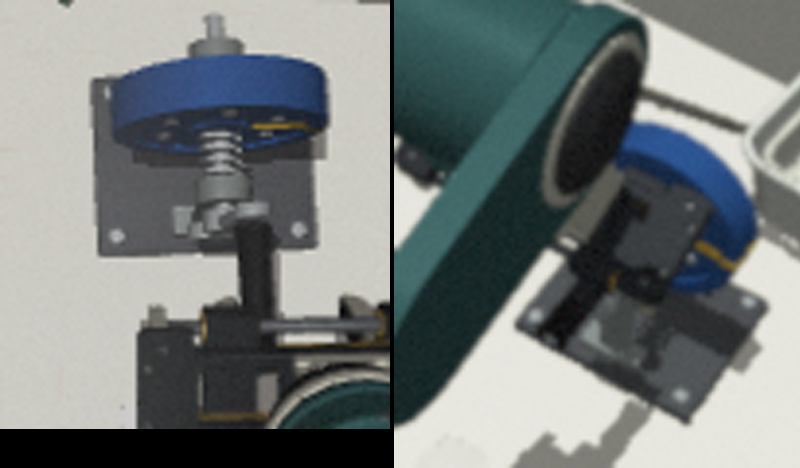

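>>> drive_tool:
  increments:
    - [[0, 0.03, -2, 0, 0, 0], [0, 0.03, -2, 0, 0, 0], [0, 0.03, -2, 0, 0, 0], [-0.1, 0, -1.5, 0, 0, 0]]

```text
time_s: 4.42
tool_pos: [0.51, 0.0574, 0.1693]
ee_rot: [-0.684, -0.17, -0.146, 0.694]
wrist_force: [0.3, 1.0, -0.1]
width: 0.641
```

>>> drive_tool:
  increments:
    - [[0, 0, 0, 0, 0, 0], [0, 0, 0, 0, 0, 0], [0, 0, 0, 0, 0, 0], [0, 0, 0, 0, 0, 0], [0, 0, 0, 0, 0, 0], [0, 0, 0, 0, 0, 0]]
  grip: 0
  newtons: 30

```text
time_s: 4.92
tool_pos: [0.5107, 0.0572, 0.1694]
ee_rot: [-0.684, -0.17, -0.147, 0.694]
wrist_force: [0.2, -0.1, 0.1]
width: 0.267
```

```bash
python3 st.py;python3 look.py d
```

```text
t 4.9167 q [ 0.068 -0.598  2.108 -0.009  1.179 -1.536] F [ 0.2 -0.1  0.1] T [ 0.02  0.26 -0.  ]
tooly [ 0.437  0.021 -0.899] z [-0.036  0.999  0.006] tcp [0.5107 0.0572 0.1694] grasp [0.5024 0.0568 0.1865] rotvec to des [-0.006  0.002  0.004] tcp for grip [0.511  0.0572 0.1706]
(468, 866, 3) 5.0167
```

View pics/look_d.png

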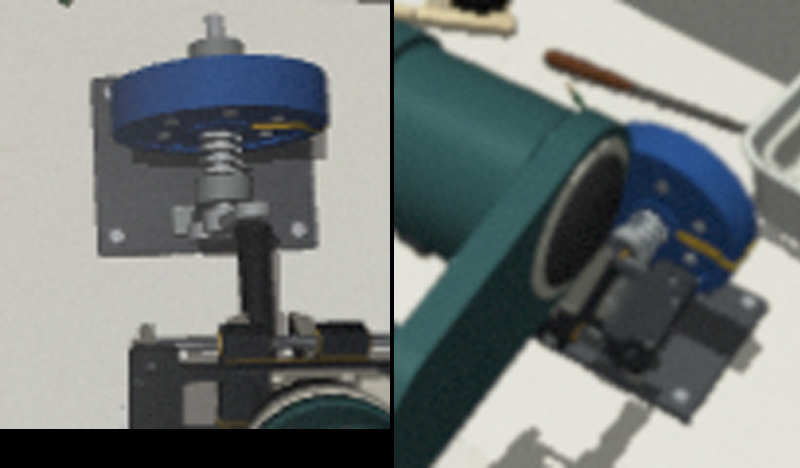

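```bash
cat > circ.py <<'E'
import numpy as np,sys,json
def rows(a,b,n=8,yaw=.04):
    q=np.linspace(a,b,n+1); y=-5.5*np.sin(q); z=5.5*np.cos(q)
    P=np.c_[-np.sin(yaw)*y,np.cos(yaw)*y,z]; P=P.round(2); d=np.diff(P,axis=0)
    return [[round(float(v),2)+0. for v in r]+[0,0,0] for r in d]
a,b=float(sys.argv[1]),float(sys.argv[2])
n=int(sys.argv[3])
q=np.linspace(a,b,n+1)
for i in range(n): print(round(q[i],3),round(q[i+1],3),json.dumps(rows(q[i],q[i+1])))
E
cat > stripe.py <<'E'
from h import *
from fit import W
P0=[.637,.078,.04]
def meas(name,cam):
    im=cv2.imread(f'pics/{cam}_{name}.png'); hsv=cv2.cvtColor(im,cv2.COLOR_BGR2HSV)
    m=(hsv[...,0]>14)&(hsv[...,0]<30)&(hsv[...,1]>110)&(hsv[...,2]>60)
    c,s=np.cos(P0[2]),np.sin(P0[2]); Rz=np.array([[c,s,0],[-s,c,0],[0,0,1]])
    out=[]
    for v,u in zip(*np.nonzero(m)):
        if not(330<u<410 and 130<v<225): continue
        o,d=ray(cam,(u,v)); o=Rz@(o-np.array([P0[0],P0[1],.135])); d=Rz@d
        t=-o[0]/d[0]; X=o+t*d; r=np.hypot(X[1],X[2])
        if r<.077 and r>.02: out.append((np.arctan2(-X[1],X[2]),r,0)); continue
        A=d[1]**2+d[2]**2;B=o[1]*d[1]+o[2]*d[2];C=o[1]**2+o[2]**2-.075**2;D=B*B-A*C
        if D<0: continue
        X=o+d*(-B-np.sqrt(D))/A
        if -.004<X[0]<.038: out.append((np.arctan2(-X[1],X[2]),.075,X[0]))
    out=np.array(out)
    if len(out)==0: return None
    f=out[out[:,2]==0]; r=out[out[:,2]!=0]
    md=lambda a: (len(a), None if len(a)==0 else round(float(np.angle(np.exp(1j*a[:,0]).mean())),3))
    return dict(face=md(f),rim=md(r))
if __name__=='__main__':
    import sys
    for c in('top','scene'): print(c,meas(sys.argv[1],c))
E
python3 stripe.py d; python3 stripe.py b; python3 circ.py .29 5.85 6
```

```text
top {'face': (15, 1.371), 'rim': (0, None)}
scene {'face': (31, 1.556), 'rim': (0, None)}
top {'face': (16, 1.36), 'rim': (0, None)}
scene {'face': (30, 1.526), 'rim': (0, None)}
0.29 1.217 [[0.03, -0.6, -0.22, 0, 0, 0], [0.02, -0.57, -0.28, 0, 0, 0], [0.02, -0.53, -0.35, 0, 0, 0], [0.02, -0.49, -0.41, 0, 0, 0], [0.02, -0.44, -0.46, 0, 0, 0], [0.01, -0.38, -0.51, 0, 0, 0], [0.02, -0.32, -0.55, 0, 0, 0], [0.01, -0.25, -0.58, 0, 0, 0]]
1.217 2.143 [[0.0, -0.19, -0.61, 0, 0, 0], [0.01, -0.11, -0.63, 0, 0, 0], [0.0, -0.05, -0.63, 0, 0, 0], [0.0, 0.04, -0.64, 0, 0, 0], [-0.01, 0.1, -0.63, 0, 0, 0], [0.0, 0.18, -0.61, 0, 0, 0], [-0.01, 0.25, -0.59, 0, 0, 0], [-0.02, 0.31, -0.55, 0, 0, 0]]
2.143 3.07 [[-0.01, 0.38, -0.51, 0, 0, 0], [-0.02, 0.43, -0.47, 0, 0, 0], [-0.02, 0.48, -0.42, 0, 0, 0], [-0.02, 0.53, -0.35, 0, 0, 0], [-0.02, 0.56, -0.29, 0, 0, 0], [-0.02, 0.6, -0.23, 0, 0, 0], [-0.03, 0.62, -0.15, 0, 0, 0], [-0.02, 0.63, -0.09, 0, 0, 0]]
3.07 3.997 [[-0.03, 0.63, 0.0, 0, 0, 0], [-0.03, 0.64, 0.06, 0, 0, 0], [-0.02, 0.62, 0.14, 0, 0, 0], [-0.02, 0.6, 0.21, 0, 0, 0], [-0.03, 0.57, 0.27, 0, 0, 0], [-0.02, 0.54, 0.34, 0, 0, 0], [-0.02, 0.49, 0.41, 0, 0, 0], [-0.02, 0.45, 0.45, 0, 0, 0]]
3.997 4.923 [[-0.01, 0.39, 0.5, 0, 0, 0], [-0.01, 0.32, 0.55, 0, 0, 0], [-0.02, 0.27, 0.58, 0, 0, 0], [0.0, 0.19, 0.61, 0, 0, 0], [-0.01, 0.12, 0.62, 0, 0, 0], [0.0, 0.05, 0.64, 0, 0, 0], [0.0, -0.02, 0.63, 0, 0, 0], [0.0, -0.1, 0.63, 0, 0, 0]]
4.923 5.85 [[0.01, -0.17, 0.62, 0, 0, 0], [0.01, -0.23, 0.59, 0, 0, 0], [0.01, -0.31, 0.55, 0, 0, 0], [0.02, -0.37, 0.52, 0, 0, 0], [0.02, -0.42, 0.48, 0, 0, 0], [0.01, -0.48, 0.42, 0, 0, 0], [0.03, -0.52, 0.36, 0, 0, 0], [0.02, -0.56, 0.3, 0, 0, 0]]
```

>>> drive_tool:
  increments:
    - [[0, 0, 0, 0, 0, 0], [0, 0, 0, 0, 0, 0], [0.03, -0.6, -0.22, 0, 0, 0], [0.02, -0.57, -0.28, 0, 0, 0], [0.02, -0.53, -0.35, 0, 0, 0], [0.02, -0.49, -0.41, 0, 0, 0]]

```text
time_s: 5.52
tool_pos: [0.5116, 0.0346, 0.1558]
ee_rot: [-0.684, -0.17, -0.147, 0.694]
wrist_force: [2.4, 0.0, 2.3]
width: 0.006
```

```bash
python3 st.py
```

```text
t 5.5167 q [ 0.006 -0.599  2.13   0.02   1.159 -1.603] F [2.4 0.  2.3] T [ 0.08 -0.28 -0.01]
tooly [ 0.437  0.021 -0.899] z [-0.036  0.999  0.006] tcp [0.5116 0.0346 0.1558] grasp [0.5033 0.0342 0.1729] rotvec to des [-0.006  0.002  0.004] tcp for grip [0.511  0.0572 0.1706]
```

```bash
python3 look.py e
```

```text
(468, 866, 3) 5.6167
```

View pics/look_e.png

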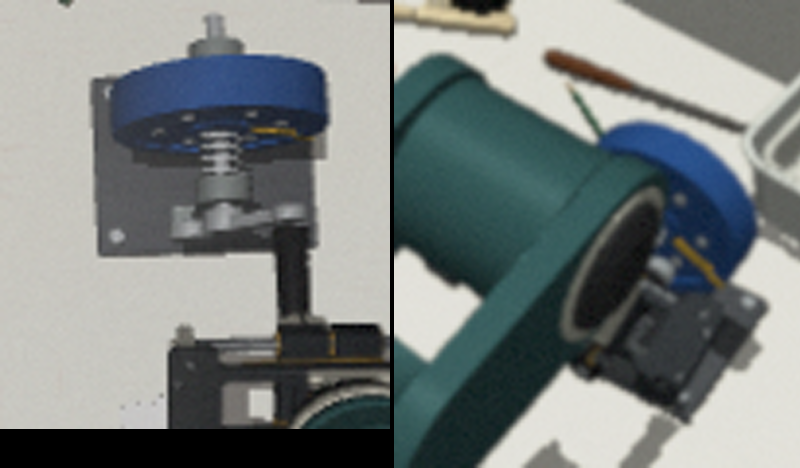

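```bash
python3 - <<'E'
from h import *
from fit import W,grip
p=[.637,.078,.04]
L=lambda uv:((uv-np.array([320,130]))*3.9).round(0)
L2=lambda uv:((uv-np.array([300,140]))*3.9+np.array([394,0])).round(0)
for q in (.6,.7,.8,.9,1.0):
    P=[*p,q]; print(q,[L(proj('top',grip(P,x))) for x in(-.165,-.135,-.071)],[L2(proj('scene',grip(P,x))) for x in(-.165,-.071)],grip(P,-.135))
print('grasp',L(proj('top',[.5033,.0342,.173])),'tcp',L(proj('top',[.5116,.0346,.1558])))
im=cv2.imread('pics/top_e.png'); cv2.imwrite('pics/te2.png',cv2.resize(im[165:235,360:440],None,fx=9,fy=8,interpolation=cv2.INTER_CUBIC))
im=cv2.imread('pics/scene_e.png'); cv2.imwrite('pics/se2.png',cv2.resize(im[180:250,330:420],None,fx=8.5,fy=8.5,interpolation=cv2.INTER_CUBIC))
E
```

```text
0.6 [array([286., 361.]), array([284., 315.]), array([279., 218.])] [array([575., 352.]), array([645., 265.])] [0.50334987 0.04157094 0.18039346]
0.7 [array([292., 361.]), array([290., 315.]), array([285., 218.])] [array([580., 358.]), array([650., 270.])] [0.50352489 0.03719781 0.17706632]
0.8 [array([297., 361.]), array([295., 316.]), array([290., 219.])] [array([585., 363.]), array([654., 276.])] [0.50368575 0.03317841 0.17331887]
0.9 [array([302., 362.]), array([299., 316.]), array([295., 220.])] [array([589., 369.]), array([658., 281.])] [0.50383085 0.02955292 0.16918855]
1.0 [array([305., 362.]), array([303., 317.]), array([299., 221.])] [array([592., 375.]), array([661., 287.])] [0.50395873 0.02635756 0.16471663]
grasp [293. 316.] tcp [289. 306.]
```

View pics/te2.png

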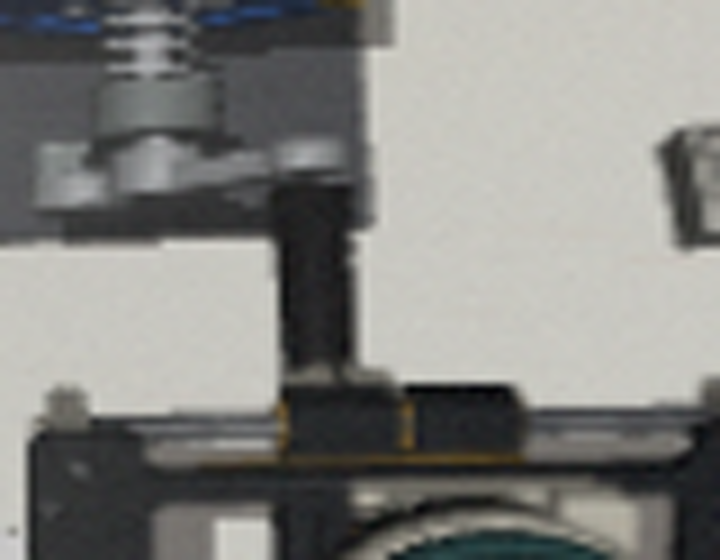

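View pics/se2.png

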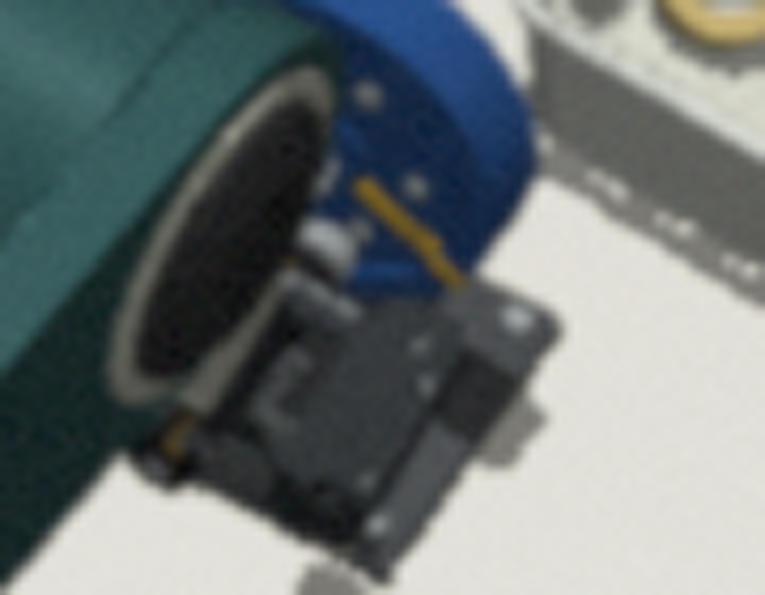

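```bash
python3 - <<'E'
from h import *
L=lambda uv:((uv-np.array([320,130]))*3.9).round(0)
L2=lambda uv:((uv-np.array([300,140]))*3.9+np.array([394,0])).round(0)
# a
t=np.array([.5012,.0553,.3305]); z=np.array([-.04,.999,0])
for s in(-.037,0,.037): print('a',L2(proj('scene',t+s*z)),L(proj('top',t+s*z)))
t=np.array([.4943,.0684,.2961]); y=np.array([.655,.022,-.755])
for s in(-.037,0,.037): print('b',L2(proj('scene',t+s*z)),L(proj('top',t+s*z)),'grasp',L(proj('top',t+s*z-.019*y)))
for n in 'ab':
  im=cv2.imread(f'pics/scene_{n}.png'); cv2.imwrite(f'pics/z{n}.png',cv2.resize(im[130:250,310:420],None,fx=5,fy=5))
for n in 'b':
  im=cv2.imread(f'pics/top_{n}.png'); cv2.imwrite(f'pics/zt{n}.png',cv2.resize(im[180:260,340:440],None,fx=7,fy=7))
E
```

```text
a [644. 204.] [366. 289.]
a [594. 178.] [298. 291.]
a [545. 153.] [230. 293.]
b [616. 235.] [331. 308.] grasp [336. 328.]
b [568. 209.] [266. 310.] grasp [270. 329.]
b [521. 184.] [201. 311.] grasp [204. 331.]
```

View pics/zb.png

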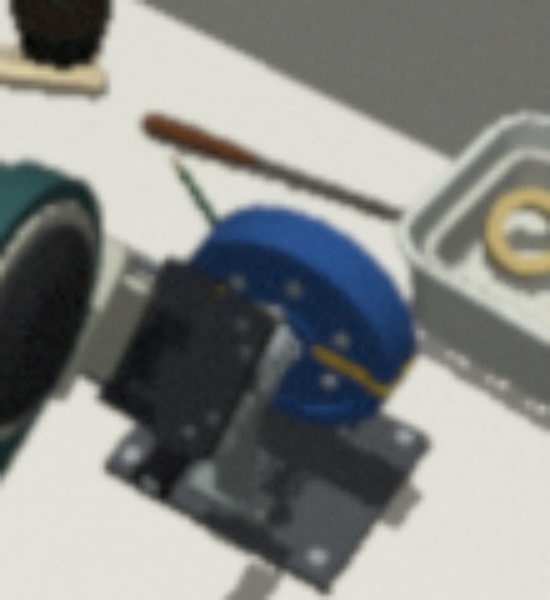

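View pics/ztb.png

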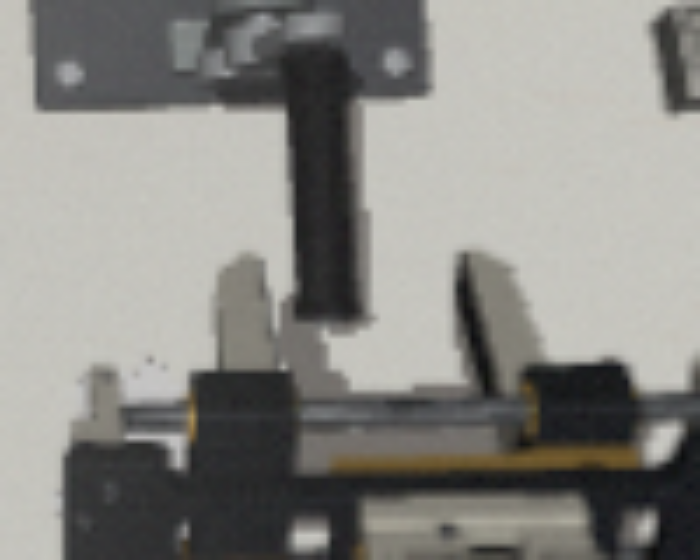

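View pics/za.png

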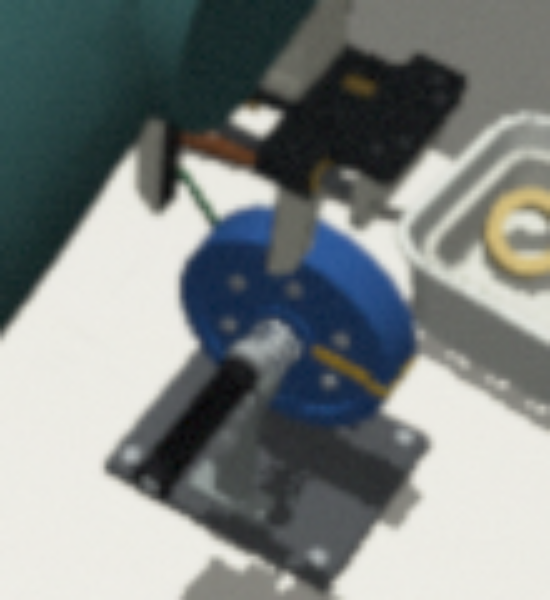

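```bash
python3 - <<'E'
from h import *
t=np.array([.5012,.0553,.3305])
for s in(0,.01,.02,.03,.04):
  for dy in(-.03,.03,.037): print('a',s,dy,((proj('scene',t+[-.04*dy,dy,s])-[310,130])*5).round(0))
t=np.array([.4943,.0684,.2961]); y=np.array([.655,.022,-.755]); z=np.array([-.04,.999,0])
for s in(0,.01,.02,.03,.04):
  for dy in(-.03,.03): print('b',s,dy,((proj('top',t+dy*z-s*y)-[340,180])*7).round(0))
E
```

```text
a 0 -0.03 [258. 305.]
a 0 0.03 [155. 252.]
a 0 0.037 [144. 246.]
a 0.01 -0.03 [259. 292.]
a 0.01 0.03 [156. 239.]
a 0.01 0.037 [144. 232.]
a 0.02 -0.03 [261. 278.]
a 0.02 0.03 [157. 225.]
a 0.02 0.037 [145. 219.]
a 0.03 -0.03 [263. 265.]
a 0.03 0.03 [158. 211.]
a 0.03 0.037 [146. 205.]
a 0.04 -0.03 [265. 251.]
a 0.04 0.03 [159. 197.]
a 0.04 0.037 [147. 191.]
b 0 -0.03 [432. 204.]
b 0 0.03 [243. 208.]
b 0.01 -0.03 [437. 222.]
b 0.01 0.03 [245. 227.]
b 0.02 -0.03 [442. 240.]
b 0.02 0.03 [249. 245.]
b 0.03 -0.03 [447. 260.]
b 0.03 0.03 [252. 264.]
b 0.04 -0.03 [452. 279.]
b 0.04 0.03 [255. 284.]
```

>>> drive_tool:
  increments:
    - [[-0.7, 0, 1.5, 0, 0, 0], [-0.7, 0.2, 1.5, 0, 0, 0], [-0.7, 0.2, 1.5, 0, 0, 0], [0, 0, 0, 0, 0, 0], [0, 0, 0, 0, 0, 0], [0, 0, 0, 0, 0, 0], [0, 0, 0, 0, 0, 0], [0, 0, 0, 0, 0, 0]]
  grip: 6

```text
time_s: 6.28
tool_pos: [0.4903, 0.0392, 0.1997]
ee_rot: [-0.684, -0.17, -0.146, 0.694]
wrist_force: [0.3, 0.1, 0.1]
width: 0.532
```

>>> drive_tool:
  increments:
    - [[0, 0, 0, 0, 0, 0], [0, 0, 0, 0, 0, 0], [0, 0, 0, 0, 0, 0]]

```text
time_s: 6.53
tool_pos: [0.4904, 0.0393, 0.2007]
ee_rot: [-0.684, -0.17, -0.146, 0.694]
wrist_force: [-0.5, 0.0, -0.3]
width: 0.643
```

```bash
python3 st.py;python3 look.py f;  python3 - <<'E'
from h import *
im=cv2.imread('pics/top_f.png'); cv2.imwrite('pics/ztf.png',cv2.resize(im[150:240,340:440],None,fx=6.5,fy=6.5))
t=bot.get_state()['tool_pos']; y=np.array([.437,.021,-.899]);z=np.array([-.036,.999,.006])
for s in(.027,):
  for dy in(-.03,0,.03): print(((proj('top',t+(dy-.0045)*z-s*y)-[340,150])*6.5).round(0))
E
```

```text
t 6.5333 q [ 0.019 -0.661  2.093  0.013  1.258 -1.587] F [-0.5  0.  -0.3] T [ 0.06  0.2  -0.02]
tooly [ 0.436  0.021 -0.9  ] z [-0.036  0.999  0.006] tcp [0.4904 0.0393 0.2007] grasp [0.4821 0.0389 0.2178] rotvec to des [-0.006  0.001  0.004] tcp for grip [0.511  0.0572 0.1706]
(468, 866, 3) 6.6333
[461. 448.]
[380. 449.]
[299. 451.]
```

View pics/look_f.png

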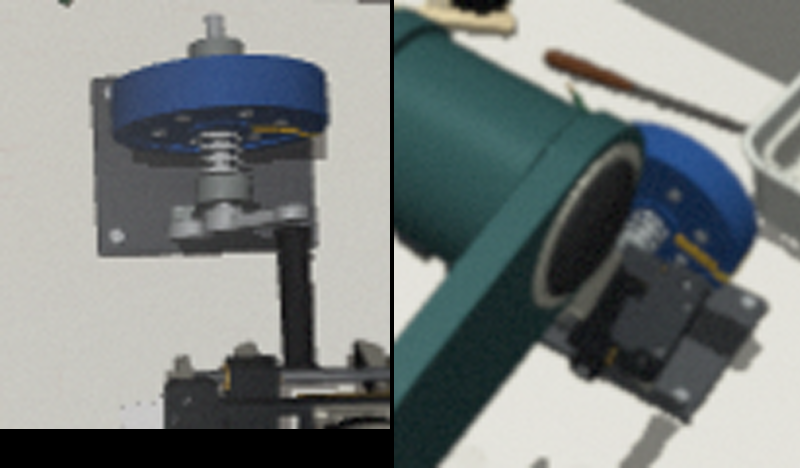

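View pics/ztf.png

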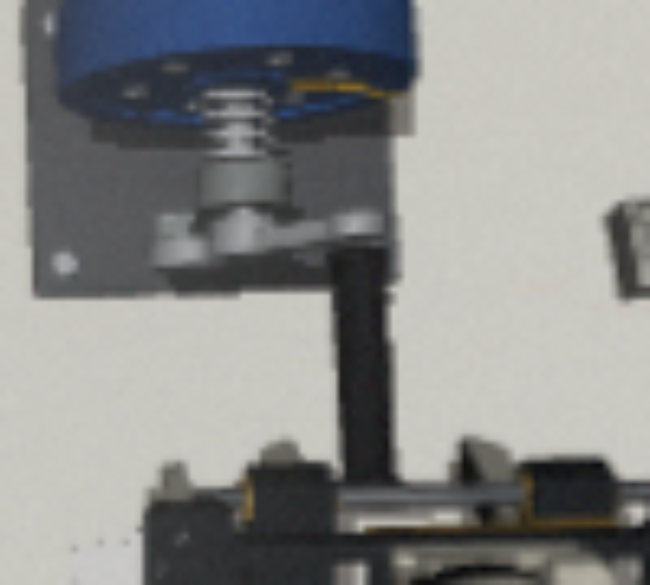

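>>> drive_tool:
  increments:
    - [[0.85, 0, -1.7, 0, 0, 0], [0.85, 0, -1.7, 0, 0, 0], [0.85, 0, -1.7, 0, 0, 0], [0.8, 0, -1.75, 0, 0, 0]]

```text
time_s: 6.97
tool_pos: [0.5243, 0.0393, 0.1319]
ee_rot: [-0.684, -0.17, -0.147, 0.694]
wrist_force: [0.8, 0.4, -0.4]
width: 0.644
```

>>> drive_tool:
  increments:
    - [[0, 0, 0, 0, 0, 0], [0, 0, 0, 0, 0, 0], [0, 0, 0, 0, 0, 0], [0, 0, 0, 0, 0, 0], [0, 0, 0, 0, 0, 0], [0, 0, 0, 0, 0, 0], [0, 0, 0, 0, 0, 0]]
  grip: 0
  newtons: 30

```text
time_s: 7.55
tool_pos: [0.524, 0.0387, 0.1335]
ee_rot: [-0.684, -0.171, -0.147, 0.693]
wrist_force: [-3.3, -5.6, 2.0]
width: 0.229
```

>>> drive_tool:
  increments:
    - [[0, 0, 0, 0, 0, 0], [0, 0, 0, 0, 0, 0]]

```text
time_s: 7.72
tool_pos: [0.524, 0.0388, 0.1335]
ee_rot: [-0.684, -0.171, -0.147, 0.693]
wrist_force: [-2.2, -5.4, 2.1]
width: 0.227
```

```bash
python3 st.py;python3 look.py g
```

```text
t 7.7167 q [ 0.017 -0.556  2.141  0.014  1.104 -1.591] F [-2.2 -5.4  2.1] T [-0.82  0.34 -0.34]
tooly [ 0.437  0.02  -0.899] z [-0.036  0.999  0.005] tcp [0.524  0.0388 0.1335] grasp [0.5157 0.0384 0.1506] rotvec to des [-0.005  0.003  0.004] tcp for grip [0.511  0.0572 0.1706]
(468, 866, 3) 7.8167
```

View pics/look_g.png

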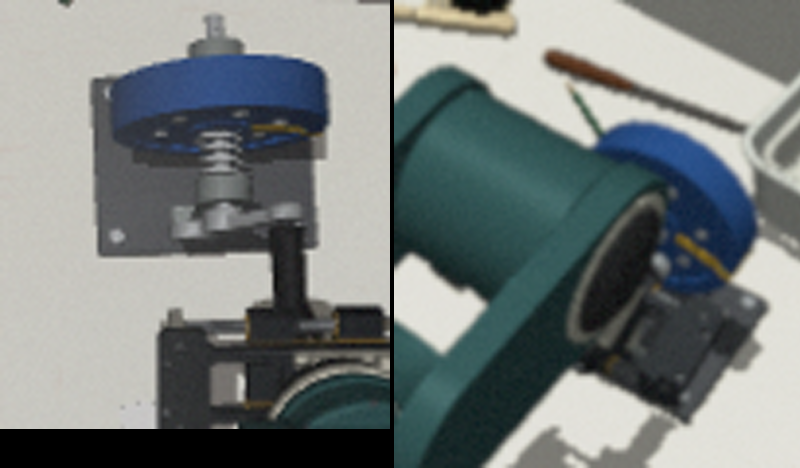

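```bash
python3 stripe.py g; python3 circ.py .75 5.81 5
```

```text
top {'face': (15, 1.482), 'rim': (0, None)}
scene {'face': (30, 1.741), 'rim': (0, None)}
0.75 1.762 [[0.02, -0.47, -0.5, 0, 0, 0], [0.02, -0.41, -0.56, 0, 0, 0], [0.01, -0.34, -0.61, 0, 0, 0], [0.01, -0.26, -0.65, 0, 0, 0], [0.01, -0.17, -0.67, 0, 0, 0], [0.0, -0.09, -0.69, 0, 0, 0], [0.0, 0.01, -0.7, 0, 0, 0], [0.0, 0.08, -0.69, 0, 0, 0]]
1.762 2.774 [[-0.01, 0.18, -0.67, 0, 0, 0], [-0.01, 0.26, -0.64, 0, 0, 0], [-0.01, 0.34, -0.61, 0, 0, 0], [-0.02, 0.41, -0.56, 0, 0, 0], [-0.02, 0.48, -0.51, 0, 0, 0], [-0.02, 0.53, -0.43, 0, 0, 0], [-0.03, 0.59, -0.37, 0, 0, 0], [-0.02, 0.64, -0.29, 0, 0, 0]]
2.774 3.786 [[-0.03, 0.66, -0.21, 0, 0, 0], [-0.02, 0.68, -0.12, 0, 0, 0], [-0.03, 0.7, -0.04, 0, 0, 0], [-0.03, 0.69, 0.05, 0, 0, 0], [-0.03, 0.68, 0.14, 0, 0, 0], [-0.02, 0.66, 0.23, 0, 0, 0], [-0.03, 0.62, 0.3, 0, 0, 0], [-0.02, 0.58, 0.38, 0, 0, 0]]
3.786 4.798 [[-0.02, 0.53, 0.45, 0, 0, 0], [-0.02, 0.47, 0.52, 0, 0, 0], [-0.02, 0.39, 0.57, 0, 0, 0], [-0.01, 0.33, 0.62, 0, 0, 0], [-0.01, 0.24, 0.65, 0, 0, 0], [-0.01, 0.16, 0.67, 0, 0, 0], [0.0, 0.07, 0.7, 0, 0, 0], [0.0, -0.01, 0.69, 0, 0, 0]]
4.798 5.81 [[0.0, -0.11, 0.69, 0, 0, 0], [0.01, -0.19, 0.67, 0, 0, 0], [0.01, -0.27, 0.64, 0, 0, 0], [0.02, -0.35, 0.6, 0, 0, 0], [0.01, -0.42, 0.55, 0, 0, 0], [0.02, -0.49, 0.49, 0, 0, 0], [0.03, -0.55, 0.43, 0, 0, 0], [0.02, -0.6, 0.36, 0, 0, 0]]
```

>>> drive_tool:
  increments:
    - [[0.02, -0.47, -0.5, 0, 0, 0], [0.02, -0.41, -0.56, 0, 0, 0], [0.01, -0.34, -0.61, 0, 0, 0], [0.01, -0.26, -0.65, 0, 0, 0], [0.01, -0.17, -0.67, 0, 0, 0], [0, -0.09, -0.69, 0, 0, 0], [0, 0.01, -0.7, 0, 0, 0], [0, 0.08, -0.69, 0, 0, 0]]

```text
time_s: 8.48
tool_pos: [0.5248, 0.0205, 0.0823]
ee_rot: [-0.686, -0.17, -0.147, 0.692]
wrist_force: [0.1, -20.5, -1.3]
width: 0.231
```

```bash
cat >> st.py <<'E'
g=s['tool_pos']-.046*t-.0045*M.as_matrix()[:,2]
c,sn=np.cos(.04),np.sin(.04); d=g-np.array([.637,.078,.135]); ys=-sn*d[0]+c*d[1]; xs=c*d[0]+sn*d[1]
print('true grip stand',xs.round(4),ys.round(4),d[2].round(4),'r',np.hypot(ys,d[2]).round(4),'q',np.arctan2(-ys,d[2]).round(3), 'w',s['width'].round(3))
E
python3 st.py
```

```text
t 8.4833 q [-0.028 -0.529  2.207  0.034  1.011 -1.644] F [  0.1 -20.5  -1.3] T [-3.22  0.21 -1.51]
tooly [ 0.437  0.016 -0.899] z [-0.034  0.999  0.001] tcp [0.5248 0.0205 0.0823] grasp [0.5165 0.0201 0.0994] rotvec to des [-0.002  0.003  0.006] tcp for grip [0.511  0.0572 0.1706]Traceback (most recent call last):
  File "st.py", line 13, in <module>
    print('true grip stand',xs.round(4),ys.round(4),d[2].round(4),'r',np.hypot(ys,d[2]).round(4),'q',np.arctan2(-ys,d[2]).round(3), 'w',s['width'].round(3))
                                                                                                                                        ^^^^^^^^^^^^^^^^
AttributeError: 'float' object has no attribute 'round'
```

```bash
sed -i "s/s\['width'\].round(3)/round(s['width'],3)/" st.py; python3 st.py|tail -1
```

```text
true grip stand -0.1346 -0.0575 -0.0113 r 0.0586 q 1.765 w 0.231
```

>>> drive_tool:
  increments:
    - [[0, -0.18, 0, 0, 0, 0], [-0.01, 0.18, -0.67, 0, 0, 0], [-0.01, 0.26, -0.64, 0, 0, 0], [-0.01, 0.34, -0.61, 0, 0, 0]]

```text
time_s: 8.82
tool_pos: [0.5244, 0.0277, 0.0628]
ee_rot: [-0.685, -0.17, -0.147, 0.693]
wrist_force: [3.2, -10.5, -2.7]
width: 0.226
```

```bash
python3 st.py;python3 look.py h; python3 stripe.py h
```

```text
t 8.8167 q [-0.011 -0.513  2.23   0.029  0.973 -1.627] F [  3.2 -10.5  -2.7] T [-1.55 -0.05 -0.72]
tooly [ 0.437  0.019 -0.899] z [-0.035  0.999  0.004] tcp [0.5244 0.0277 0.0628] grasp [0.5161 0.0273 0.0799] rotvec to des [-0.004  0.002  0.005] tcp for grip [0.511  0.0572 0.1706]
true grip stand -0.1346 -0.0504 -0.0308 r 0.059 q 2.12 w 0.226
(468, 866, 3) 8.9167
top {'face': (12, 2.383), 'rim': (0, None)}
scene {'face': (27, 2.477), 'rim': (0, None)}
```

View pics/look_h.png

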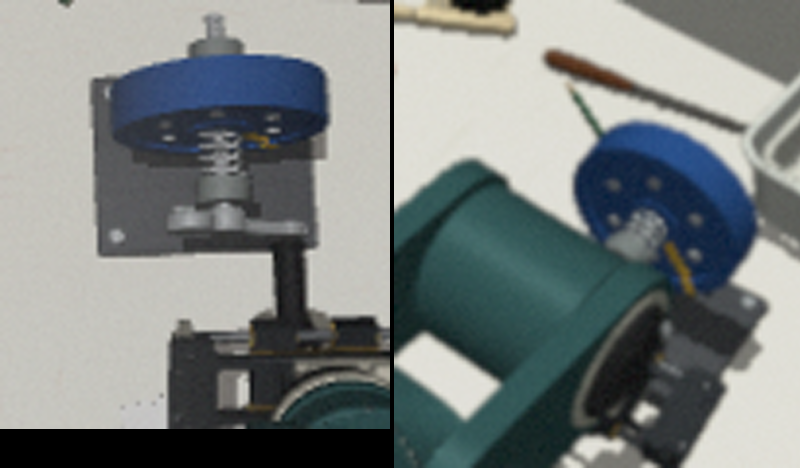

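>>> drive_tool:
  increments:
    - [[-0.02, 0.31, -0.56, 0, 0, 0], [-0.02, 0.48, -0.51, 0, 0, 0], [-0.02, 0.53, -0.43, 0, 0, 0], [-0.03, 0.59, -0.37, 0, 0, 0], [-0.02, 0.64, -0.29, 0, 0, 0]]

```text
time_s: 9.33
tool_pos: [0.5231, 0.0538, 0.0408]
ee_rot: [-0.685, -0.17, -0.147, 0.693]
wrist_force: [4.6, -5.8, -4.6]
width: 0.233
```

```bash
python3 st.py;python3 look.py i; python3 stripe.py i
```

```text
t 9.3333 q [ 0.057 -0.489  2.251 -0.007  0.928 -1.545] F [ 4.6 -5.8 -4.6] T [-0.91 -0.04 -0.38]
tooly [ 0.436  0.02  -0.9  ] z [-0.035  0.999  0.005] tcp [0.5231 0.0538 0.0408] grasp [0.5148 0.0535 0.0579] rotvec to des [-0.005  0.002  0.005] tcp for grip [0.511  0.0572 0.1706]
true grip stand -0.1349 -0.0242 -0.0529 r 0.0582 q 2.712 w 0.233
(468, 866, 3) 9.4333
top {'face': (4, 2.746), 'rim': (0, None)}
scene {'face': (25, 2.76), 'rim': (0, None)}
```

>>> drive_tool:
  increments:
    - [[-0.03, 0.66, -0.21, 0, 0, 0], [-0.02, 0.68, -0.12, 0, 0, 0], [-0.03, 0.7, -0.04, 0, 0, 0], [-0.03, 0.69, 0.05, 0, 0, 0], [-0.03, 0.68, 0.14, 0, 0, 0], [-0.02, 0.66, 0.23, 0, 0, 0], [-0.03, 0.62, 0.3, 0, 0, 0], [-0.02, 0.58, 0.38, 0, 0, 0]]

```text
time_s: 10.1
tool_pos: [0.5205, 0.1076, 0.0481]
ee_rot: [-0.684, -0.17, -0.146, 0.694]
wrist_force: [-4.7, -2.6, -4.8]
width: 0.233
```

```bash
python3 st.py;python3 look.py j; python3 stripe.py j
```

```text
t 10.1 q [ 0.197 -0.472  2.228 -0.08   0.942 -1.376] F [-4.7 -2.6 -4.8] T [-0.33  1.39 -0.08]
tooly [ 0.435  0.021 -0.9  ] z [-0.036  0.999  0.006] tcp [0.5205 0.1076 0.0481] grasp [0.5122 0.1072 0.0652] rotvec to des [-0.006 -0.     0.004] tcp for grip [0.511  0.0572 0.1706]
true grip stand -0.1353 0.0296 -0.0456 r 0.0543 q -2.566 w 0.233
(468, 866, 3) 10.2
top {'face': (1, -3.085), 'rim': (0, None)}
scene None
```

>>> drive_tool:
  increments:
    - [[-0.02, 0.53, 0.45, 0, 0, 0], [-0.02, 0.47, 0.52, 0, 0, 0], [-0.02, 0.39, 0.57, 0, 0, 0], [-0.01, 0.33, 0.62, 0, 0, 0], [-0.01, 0.24, 0.65, 0, 0, 0], [-0.01, 0.16, 0.67, 0, 0, 0], [0, 0.07, 0.7, 0, 0, 0], [0, -0.01, 0.69, 0, 0, 0]]

```text
time_s: 10.87
tool_pos: [0.5194, 0.129, 0.097]
ee_rot: [-0.684, -0.17, -0.146, 0.694]
wrist_force: [-6.0, -5.5, -6.0]
width: 0.229
```

```bash
python3 st.py;python3 look.py k; python3 stripe.py k
```

```text
t 10.8667 q [ 0.252 -0.496  2.162 -0.103  1.037 -1.321] F [-6.  -5.5 -6. ] T [-0.95  1.64 -0.31]
tooly [ 0.434  0.021 -0.901] z [-0.036  0.999  0.006] tcp [0.5194 0.129  0.097 ] grasp [0.5112 0.1287 0.1141] rotvec to des [-0.006 -0.     0.004] tcp for grip [0.511  0.0572 0.1706]
true grip stand -0.1355 0.0511 0.0034 r 0.0512 q -1.504 w 0.229
(468, 866, 3) 10.9667
top {'face': (7, -2.618), 'rim': (0, None)}
scene None
```

View pics/look_k.png

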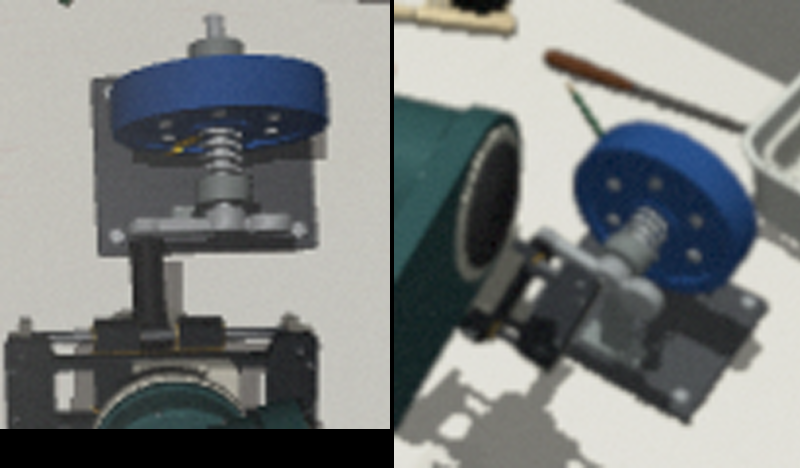

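>>> drive_tool:
  increments:
    - [[0, -0.11, 0.69, 0, 0, 0], [0.01, -0.19, 0.67, 0, 0, 0], [0.01, -0.27, 0.64, 0, 0, 0], [0.02, -0.35, 0.6, 0, 0, 0], [0.01, -0.42, 0.55, 0, 0, 0], [0.02, -0.49, 0.49, 0, 0, 0], [0.03, -0.55, 0.43, 0, 0, 0], [0.02, -0.6, 0.36, 0, 0, 0]]

```text
time_s: 11.63
tool_pos: [0.521, 0.0988, 0.1412]
ee_rot: [-0.684, -0.17, -0.146, 0.694]
wrist_force: [-2.3, 0.5, -13.3]
width: 0.228
```

```bash
python3 st.py;python3 look.py l; python3 stripe.py l;python3 circ.py 5.81 6.41 1
```

```text
t 11.6333 q [ 0.174 -0.539  2.117 -0.06   1.116 -1.417] F [ -2.3   0.5 -13.3] T [-0.09  1.72  0.04]
tooly [ 0.435  0.021 -0.9  ] z [-0.036  0.999  0.006] tcp [0.521  0.0988 0.1412] grasp [0.5127 0.0984 0.1583] rotvec to des [-0.006  0.     0.004] tcp for grip [0.511  0.0572 0.1706]
true grip stand -0.1351 0.0208 0.0476 r 0.0519 q -0.412 w 0.228
(468, 866, 3) 11.7333
top {'face': (11, -1.959), 'rim': (0, None)}
scene {'face': (15, -1.971), 'rim': (0, None)}
5.81 6.41 [[0.01, -0.37, 0.17, 0, 0, 0], [0.02, -0.38, 0.15, 0, 0, 0], [0.02, -0.4, 0.11, 0, 0, 0], [0.01, -0.4, 0.09, 0, 0, 0], [0.02, -0.41, 0.05, 0, 0, 0], [0.01, -0.41, 0.03, 0, 0, 0], [0.02, -0.41, -0.01, 0, 0, 0], [0.02, -0.42, -0.03, 0, 0, 0]]
```

View pics/look_l.png

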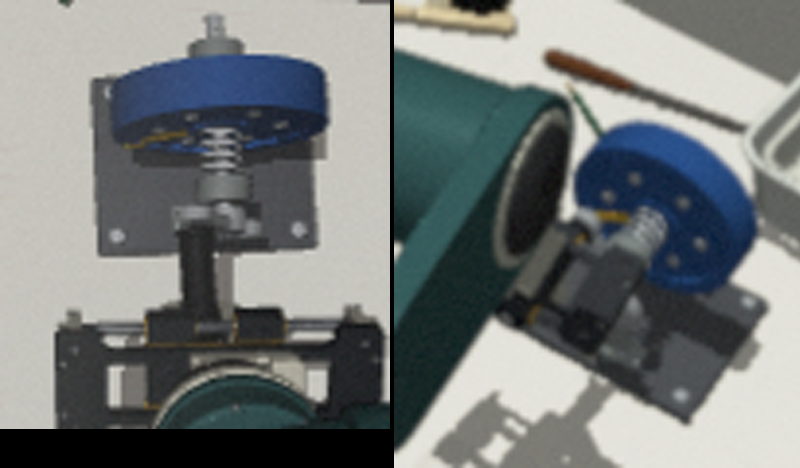

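```bash
python3 circ.py 5.81 2.3 4
```

```text
5.81 4.932 [[-0.02, 0.52, -0.31, 0, 0, 0], [-0.02, 0.49, -0.36, 0, 0, 0], [-0.02, 0.44, -0.41, 0, 0, 0], [-0.01, 0.4, -0.45, 0, 0, 0], [-0.02, 0.34, -0.5, 0, 0, 0], [-0.01, 0.28, -0.53, 0, 0, 0], [-0.01, 0.23, -0.56, 0, 0, 0], [0.0, 0.16, -0.58, 0, 0, 0]]
4.932 4.055 [[-0.01, 0.1, -0.59, 0, 0, 0], [0.0, 0.04, -0.61, 0, 0, 0], [0.0, -0.04, -0.6, 0, 0, 0], [0.01, -0.1, -0.59, 0, 0, 0], [0.0, -0.16, -0.58, 0, 0, 0], [0.01, -0.22, -0.56, 0, 0, 0], [0.01, -0.29, -0.53, 0, 0, 0], [0.02, -0.34, -0.5, 0, 0, 0]]
4.055 3.177 [[0.01, -0.39, -0.46, 0, 0, 0], [0.02, -0.44, -0.41, 0, 0, 0], [0.02, -0.49, -0.36, 0, 0, 0], [0.02, -0.52, -0.3, 0, 0, 0], [0.02, -0.55, -0.25, 0, 0, 0], [0.02, -0.57, -0.18, 0, 0, 0], [0.03, -0.59, -0.12, 0, 0, 0], [0.02, -0.6, -0.06, 0, 0, 0]]
3.177 2.3 [[0.03, -0.61, 0.01, 0, 0, 0], [0.02, -0.59, 0.08, 0, 0, 0], [0.02, -0.59, 0.14, 0, 0, 0], [0.03, -0.56, 0.21, 0, 0, 0], [0.02, -0.54, 0.27, 0, 0, 0], [0.02, -0.51, 0.32, 0, 0, 0], [0.02, -0.47, 0.38, 0, 0, 0], [0.01, -0.43, 0.43, 0, 0, 0]]
```

>>> drive_tool:
  increments:
    - [[-0.02, 0.49, -0.39, 0, 0, 0], [-0.02, 0.47, -0.36, 0, 0, 0], [-0.02, 0.44, -0.41, 0, 0, 0], [-0.01, 0.4, -0.45, 0, 0, 0], [-0.02, 0.34, -0.5, 0, 0, 0], [-0.01, 0.28, -0.53, 0, 0, 0], [-0.01, 0.23, -0.56, 0, 0, 0], [0, 0.16, -0.58, 0, 0, 0]]

```text
time_s: 12.4
tool_pos: [0.5198, 0.1278, 0.1041]
ee_rot: [-0.684, -0.17, -0.146, 0.695]
wrist_force: [-21.4, 2.4, 2.0]
width: 0.226
```

>>> drive_tool:
  increments:
    - [[-0.01, 0.1, -0.59, 0, 0, 0], [0, 0.04, -0.61, 0, 0, 0], [0, -0.04, -0.6, 0, 0, 0], [0.01, -0.1, -0.59, 0, 0, 0], [0, -0.16, -0.58, 0, 0, 0], [0.01, -0.22, -0.56, 0, 0, 0], [0.01, -0.29, -0.53, 0, 0, 0], [0.02, -0.34, -0.5, 0, 0, 0]]

```text
time_s: 13.07
tool_pos: [0.5202, 0.1175, 0.0578]
ee_rot: [-0.684, -0.17, -0.146, 0.695]
wrist_force: [-16.0, 4.3, -1.5]
width: 0.228
```

>>> drive_tool:
  increments:
    - [[0.01, -0.39, -0.46, 0, 0, 0], [0.02, -0.44, -0.41, 0, 0, 0], [0.02, -0.49, -0.36, 0, 0, 0], [0.02, -0.52, -0.3, 0, 0, 0], [0.02, -0.55, -0.25, 0, 0, 0], [0.02, -0.57, -0.18, 0, 0, 0], [0.03, -0.59, -0.12, 0, 0, 0], [0.02, -0.6, -0.06, 0, 0, 0]]

```text
time_s: 13.73
tool_pos: [0.5222, 0.0754, 0.0367]
ee_rot: [-0.684, -0.17, -0.146, 0.694]
wrist_force: [-9.2, 2.0, -2.7]
width: 0.229
```

>>> drive_tool:
  increments:
    - [[0.03, -0.61, 0.01, 0, 0, 0], [0.02, -0.59, 0.08, 0, 0, 0], [0.02, -0.59, 0.14, 0, 0, 0], [0.03, -0.56, 0.21, 0, 0, 0], [0.02, -0.54, 0.27, 0, 0, 0], [0.02, -0.51, 0.32, 0, 0, 0], [0.02, -0.47, 0.38, 0, 0, 0], [0.01, -0.43, 0.43, 0, 0, 0]]

```text
time_s: 14.4
tool_pos: [0.5245, 0.0323, 0.056]
ee_rot: [-0.684, -0.171, -0.147, 0.694]
wrist_force: [-6.0, 3.5, -1.5]
width: 0.229
```

>>> drive_tool:
  increments:
    - [[0, 0, 0, 0, 0, 0], [0, 0, 0, 0, 0, 0], [0, 0, 0, 0, 0, 0], [0, 0, 0, 0, 0, 0], [0, 0, 0, 0, 0, 0], [0, 0, 0, 0, 0, 0], [0, 0, 0, 0, 0, 0], [0, 0, 0, 0, 0, 0]]

```text
time_s: 15.07
tool_pos: [0.5246, 0.032, 0.0563]
ee_rot: [-0.684, -0.171, -0.147, 0.694]
wrist_force: [-10.5, -2.6, 1.0]
width: 0.229
```

>>> drive_tool:
  increments:
    - [[0, 0, 0, 0, 0, 0], [0, 0, 0, 0, 0, 0], [0, 0, 0, 0, 0, 0], [0, 0, 0, 0, 0, 0], [0, 0, 0, 0, 0, 0], [0, 0, 0, 0, 0, 0], [0, 0, 0, 0, 0, 0], [0, 0, 0, 0, 0, 0]]

```text
time_s: 15.73
tool_pos: [0.5246, 0.032, 0.0563]
ee_rot: [-0.684, -0.171, -0.147, 0.694]
wrist_force: [-11.3, -3.3, 1.2]
width: 0.228
```

```bash
python3 st.py;python3 look.py m; python3 stripe.py m
```

```text
t 15.7333 q [-1.000e-03 -5.070e-01  2.237e+00  2.600e-02  9.590e-01 -1.616e+00] F [-11.3  -3.3   1.2] T [-0.45  1.77 -0.1 ]
tooly [ 0.438  0.02  -0.899] z [-0.036  0.999  0.005] tcp [0.5246 0.032  0.0563] grasp [0.5162 0.0316 0.0734] rotvec to des [-0.006  0.003  0.004] tcp for grip [0.511  0.0572 0.1706]
true grip stand -0.1344 -0.0461 -0.0374 r 0.0593 q 2.252 w 0.228
(468, 866, 3) 15.8333
top {'face': (11, 2.366), 'rim': (0, None)}
scene {'face': (27, 2.383), 'rim': (0, None)}
```

View pics/look_m.png

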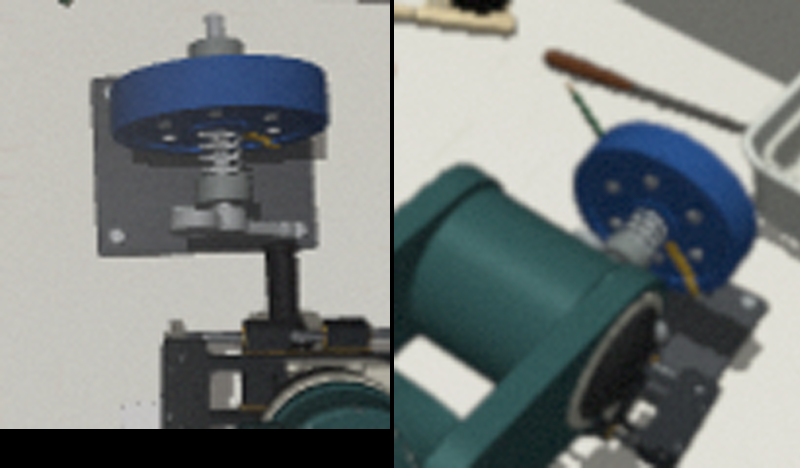

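```bash
cat > wf.py <<'E'
from h import *
from fit import W
from scipy.optimize import least_squares
pts=np.array([(-.0575,-.0113),(-.0504,-.0308),(-.0242,-.0529),(.0296,-.0456),(.0511,.0034),(.0208,.0476),(-.0461,-.0374)])
c=least_squares(lambda c:np.hypot(pts[:,0]-c[0],pts[:,1]-c[1])-.055,[0,0]); print('circle centre',c.x.round(4),(c.fun*1000).round(1))
d=pts-c.x; print('q',np.arctan2(-d[:,0],d[:,1]).round(3))
def mask(f):
    im=cv2.imread(f).astype(int); h=cv2.cvtColor(im.astype(np.uint8),cv2.COLOR_BGR2HSV)
    m=((h[...,0]>100)&(h[...,0]<125)&(h[...,1]>120)).astype(np.uint8)
    mm=np.zeros_like(m); mm[125:230,335:410]=m[125:230,335:410]; 
    n,l,s,_=cv2.connectedComponentsWithStats(mm); k=1+np.argmax(s[1:,4]); 
    yx=np.argwhere(l==k)[:,::-1]; return cv2.convexHull(yx.astype(np.float32))[:,0]
hs={'scene':mask('pics/s0.png'),'top':mask('pics/t0.png')}
th=np.linspace(0,2*np.pi,180)
dirs=np.c_[np.cos(th),np.sin(th)][::6]
def sup(h): return (h@dirs.T).max(0)
def model(p,cam):
    q=np.array([proj(cam,W(p,[x,.075*np.cos(t),.135+p[3]+.075*np.sin(t)])) for x in(0,.034) for t in th]); return q
def res(p): return np.r_[[sup(model(p,c))-.0-sup(hs[c])-0.35 for c in hs]].ravel()
s=least_squares(res,[.637,.078,.04,0],loss='soft_l1'); print(s.x.round(4),s.cost,np.abs(s.fun).max(), s.fun.reshape(2,-1).round(1))
E
python3 wf.py
```

```text
circle centre [-0.0036 -0.0019] [-0.3  0.   0.  -0.1 -0.   0.2  0.4]
q [ 1.744  2.125  2.758 -2.492 -1.475 -0.459  2.267]
[ 0.6444  0.0827  0.0096 -0.011 ] 103.85131652078044 9.005898771300105 [[ 1.8  1.8  2.2  1.5  1.   1.3  1.1  1.2  0.9  0.4  0.3  0.3 -0.1  0.4
   0.2  0.5  0.2  0.2  0.  -0.5 -0.1  0.2  0.5  0.3  0.3  0.4  0.9  0.7
   0.2  0.8]
 [-0.1  0.2  0.5  0.9  1.3  1.6  2.3  4.5  6.6  6.5  7.2  8.   8.7  9.
   8.2  6.8  7.4  7.8  7.3  6.   4.5  3.4  2.3  1.7  0.9  0.8  1.   0.6
   0.2 -0.1]]
```

```bash
python3 - <<'E'
import re
s=open('wf.py').read()
s=s.replace("n,l,s,_=","mm=cv2.morphologyEx(mm,cv2.MORPH_CLOSE,np.ones((5,5),np.uint8));n,l,s,_=").replace("(h[...,1]>120)","(h[...,1]>100)&(h[...,2]>35)")
s=s.replace("th=np.linspace","print({k:(v.min(0),v.max(0)) for k,v in hs.items()})\nth=np.linspace",1)
s=s.replace("s=least_squares(res","for cc in (['scene','top'],['scene'],['top']):\n  res=lambda p:np.r_[[sup(model(p,c))-sup(hs[c])-0.4 for c in cc]].ravel()\n  s=least_squares(lambda p:np.r_[res(p),(p[2]-.04)*300,p[3]*500]",1).replace("s.fun.reshape(2,-1).round(1)","np.sqrt((s.fun**2).mean())")
open('wf.py','w').write(s)
E
python3 wf.py; python3 - <<'E'
import cv2,numpy as np
im=cv2.imread('pics/t0.png');h=cv2.cvtColor(im,cv2.COLOR_BGR2HSV)
for u in range(344,408,4): print(u,h[150,u],end=' ')
E
```

```text
circle centre [-0.0036 -0.0019] [-0.3  0.   0.  -0.1 -0.   0.2  0.4]
q [ 1.744  2.125  2.758 -2.492 -1.475 -0.459  2.267]
{'scene': (array([347., 172.], dtype=float32), array([392., 214.], dtype=float32)), 'top': (array([351., 144.], dtype=float32), array([402., 167.], dtype=float32))}
[ 0.6391  0.0805  0.0395 -0.004 ] 46.868572363023965 5.427076455495351 1.8145532612255082
[ 0.6377  0.081   0.0396 -0.0021] 7.19541990140585 1.6507675244730877 0.7391874122910683
[ 0.6446  0.0754  0.0395 -0.0232] 38.115406440349815 11.586388339712567 2.725714680953916
344 [120   3  78] 348 [130  18  84] 352 [110 109  89] 356 [110 122 100] 360 [111 127 108] 364 [110 136 114] 368 [110 149 115] 372 [109 152 121] 376 [110 151 120] 380 [110 148 119] 384 [110 161 111] 388 [111 150 109] 392 [109 154 103] 396 [109 153  95] 400 [110 151  83] 404 [ 38   7 155]
```

```bash
sed -i 's/,\.135\]); d=Rz@d/,P0[3]]); d=Rz@d/; s/^P0=.*/P0=[.637,.078,.04,.135]/' stripe.py; sed -i 's/o=Rz@(o-np.array(\[P0\[0\],P0\[1\],.135\]))/o=Rz@(o-np.array([P0[0],P0[1],P0[3]]))/' stripe.py
python3 - <<'E'
import stripe
for P in ([.637,.078,.04,.135],[.6377,.081,.04,.133],[.636,.079,.04,.134],[.638,.080,.04,.135],[.6335,.078,.04,.135],[.640,.078,.04,.135]):
    stripe.P0=P
    print(P,[(n,stripe.meas(n,'scene')['face'][1],stripe.meas(n,'top')['face'][1]) for n in 'adgim' ])
E
```

```text
Traceback (most recent call last):
TypeError: 'NoneType' object is not subscriptable
```

```bash

python3 - <<'E'
import stripe
for P in ([.637,.078,.04,.135],[.6377,.081,.04,.133],[.636,.079,.04,.134],[.638,.080,.04,.135],[.6335,.078,.04,.135],[.640,.078,.04,.135]):
    stripe.P0=P
    print(P,[(n,*[(stripe.meas(n,c) or {'face':[0,0]})['face'][1] for c in ('scene','top')]) for n in 'dgm' ])
E
```

```text
[0.637, 0.078, 0.04, 0.135] [('d', 1.556, 1.371), ('g', 1.741, 1.482), ('m', 2.383, 2.366)]
[0.6377, 0.081, 0.04, 0.133] [('d', 1.539, 1.426), ('g', 1.711, 1.53), ('m', 2.321, 2.334)]
[0.636, 0.079, 0.04, 0.134] [('d', 1.505, 1.248), ('g', 1.68, 1.355), ('m', 2.314, 2.268)]
[0.638, 0.08, 0.04, 0.135] [('d', 1.592, 1.5), ('g', 1.771, 1.605), ('m', 2.382, 2.382)]
[0.6335, 0.078, 0.04, 0.135] [('d', 1.45, 1.006), ('g', 1.621, 1.107), ('m', 2.261, 2.072)]
[0.64, 0.078, 0.04, 0.135] [('d', 1.656, 1.712), ('g', 1.817, 1.815), ('m', 2.476, 2.479)]
```

```bash
cat > holes.py <<'E'
from h import *
from fit import W
from scipy.optimize import least_squares
import sys
n=sys.argv[1]
im=cv2.imread(f'pics/scene_{n}.png')
h=cv2.cvtColor(im,cv2.COLOR_BGR2HSV)
g=im.astype(float); lo=g[...,2]  # red channel: holes are grey, wheel blue
S=[]
for a in sys.argv[2:]:
    u,v=map(float,a.split(',')); u=300+(u-394)/3.9; v=140+v/3.9
    for _ in range(3):
        ys,xs=np.mgrid[int(round(v))-3:int(round(v))+4,int(round(u))-3:int(round(u))+4]
        w=lo[ys,xs]; w=np.clip(w-np.median(w)-12,0,None); w[h[ys,xs,0]<40]*=0 if False else 1
        u,v=(xs*w).sum()/w.sum(),(ys*w).sum()/w.sum()
    S.append((u,v))
S=np.array(S); print(S.round(1))
# stripe pixels
hs=h; m=(hs[...,0]>14)&(hs[...,0]<30)&(hs[...,1]>110)&(hs[...,2]>60); vs,us=np.nonzero(m); k=(us>330)&(us<410)&(vs>130)&(vs<225); Y=np.c_[us[k],vs[k]].astype(float)
def face(uv,x,y0,z0):
    o,d=ray('scene',uv); c,s=np.cos(.04),np.sin(.04); Rz=np.array([[c,s,0],[-s,c,0],[0,0,1]])
    o=Rz@(o-np.array([.637,.078,.135])); d=Rz@d; t=(x-o[0])/d[0]; X=o+t*d; return X[1]-y0,X[2]-z0
for x in(-.004,-.002,0,.002,.004):
    P=np.array([face(s,x,0,0) for s in S])
    def res(p):
        A=P-p[:2]; a=np.arctan2(-A[:,0],A[:,1]); r=np.hypot(A[:,0],A[:,1]); e=(a-p[3]+np.pi/6)%(np.pi/3)-np.pi/6
        return np.r_[r-p[2],e*p[2]]
    b=min((least_squares(res,[0,0,.045,f]) for f in np.arange(0,1.05,.2)),key=lambda s:s.cost)
    F=np.array([face(s,x,*b.x[:2]) for s in Y]); r=np.hypot(*F.T); k=(r<.07)&(r>.02); ang=np.angle(np.exp(1j*np.arctan2(-F[k,0],F[k,1])).mean())
    A=F[k]; vv=np.linalg.svd(A-A.mean(0))[2][0]; vv*=np.sign(vv@A.mean(0)); 
    print(x,'c',(b.x[:2]*1000).round(1),'R',b.x[2].round(4),'phase',b.x[3].round(3),'rms mm',(np.sqrt((b.fun**2).mean())*1000).round(2),'stripe',ang.round(3),'line',np.arctan2(-vv[0],vv[1]).round(3),'rel',((ang-b.x[3])%(np.pi/3)).round(3), 'rmax',r.max().round(3))
E
python3 holes.py m 651,182 613,186 612,219 697,213 697,254
python3 - <<'E'
import cv2
im=cv2.imread('pics/scene_m.png');cv2.imwrite('pics/zm.png',cv2.resize(im[160:225,340:400],None,fx=9,fy=9,interpolation=cv2.INTER_CUBIC))
E
```

```text
[[365.5 186.1]
 [355.6 187.4]
 [359.9 201.4]
 [376.4 194.9]
 [374.7 206.6]]
-0.004 c [6.9 8.7] R 0.0422 phase 0.034 rms mm 5.56 stripe 2.288 line 2.508 rel 0.159 rmax 0.076
-0.002 c [7.9 6. ] R 0.0423 phase 0.034 rms mm 5.57 stripe 2.288 line 2.508 rel 0.159 rmax 0.076
0 c [8.8 3.4] R 0.0424 phase 0.034 rms mm 5.59 stripe 2.288 line 2.508 rel 0.159 rmax 0.077
0.002 c [9.7 0.7] R 0.0425 phase 0.034 rms mm 5.6 stripe 2.288 line 2.508 rel 0.159 rmax 0.077
0.004 c [10.7 -2. ] R 0.0426 phase 0.034 rms mm 5.62 stripe 2.288 line 2.508 rel 0.159 rmax 0.077
```

View pics/zm.png

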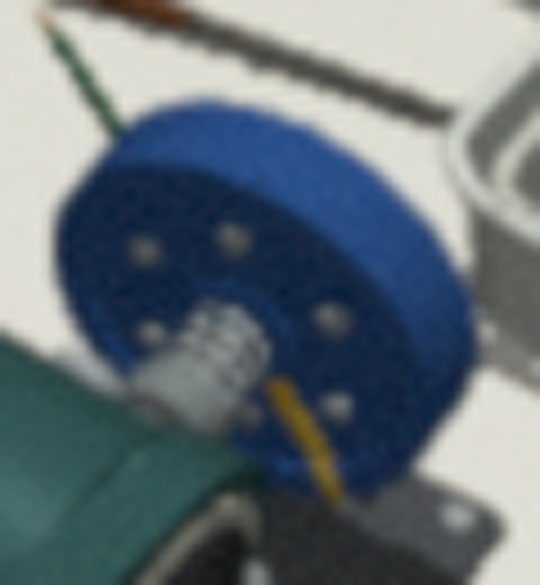

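```bash
python3 - <<'E'
s=open('holes.py').read()
i=s.index("S=[]"); j=s.index("# stripe")
s=s[:i]+"S=np.array([[float(t) for t in a.split(',')] for a in sys.argv[2:]]); S=np.array([340,160])+(S+.5)/9-.5\n"+s[j:]
open('holes2.py','w').write(s)
E
python3 holes2.py m 146,248 234,238 333,317 337,404; echo; python3 holes2.py m 146,248 234,238 333,317 337,404 150,335 250,412
```

```text
-0.004 c [-1.  11.2] R 0.0414 phase -0.178 rms mm 0.21 stripe 2.457 line 2.526 rel 0.54 rmax 0.073
-0.002 c [-0.1  8.5] R 0.0415 phase 0.869 rms mm 0.22 stripe 2.457 line 2.526 rel 0.54 rmax 0.073
0 c [0.8 5.9] R 0.0416 phase -0.178 rms mm 0.22 stripe 2.457 line 2.526 rel 0.54 rmax 0.074
0.002 c [1.8 3.2] R 0.0417 phase 0.869 rms mm 0.22 stripe 2.457 line 2.526 rel 0.54 rmax 0.074
0.004 c [2.7 0.6] R 0.0418 phase -0.178 rms mm 0.22 stripe 2.457 line 2.526 rel 0.54 rmax 0.074

-0.004 c [-0.7 10.7] R 0.042 phase -0.18 rms mm 0.72 stripe 2.444 line 2.526 rel 0.529 rmax 0.073
-0.002 c [0.2 8. ] R 0.0421 phase -0.18 rms mm 0.72 stripe 2.444 line 2.526 rel 0.529 rmax 0.073
0 c [1.2 5.4] R 0.0422 phase -0.18 rms mm 0.72 stripe 2.444 line 2.526 rel 0.529 rmax 0.073
0.002 c [2.1 2.7] R 0.0423 phase 0.868 rms mm 0.72 stripe 2.444 line 2.526 rel 0.529 rmax 0.074
0.004 c [3.  0.1] R 0.0425 phase 0.868 rms mm 0.72 stripe 2.444 line 2.526 rel 0.529 rmax 0.074
```

```bash
python3 - <<'E'
import cv2
a=[cv2.resize(cv2.imread(f'pics/scene_{n}.png')[160:225,340:400],None,fx=6.6,fy=9,interpolation=cv2.INTER_CUBIC) for n in 'ab']
for n in 'abg': cv2.imwrite(f'pics/zz{n}.png',cv2.resize(cv2.imread(f'pics/scene_{n}.png')[160:225,340:400],None,fx=9,fy=9,interpolation=cv2.INTER_CUBIC))
E
```

```text
(no output)
```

View pics/zza.png

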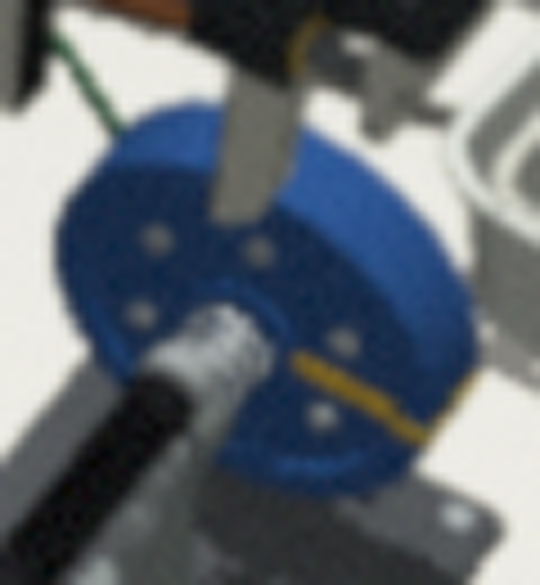

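View pics/zzg.png

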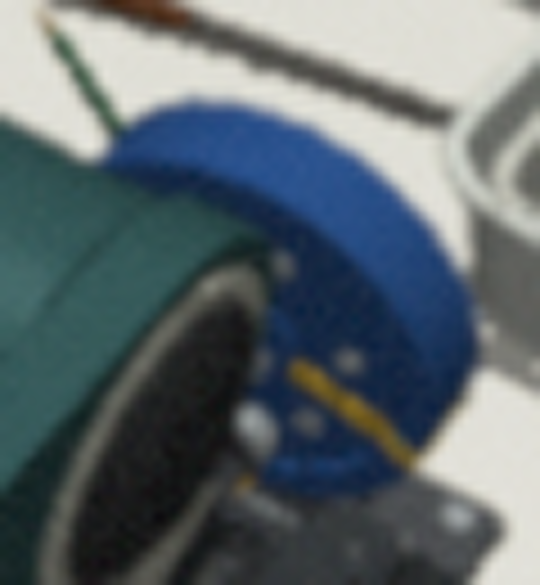

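```bash
python3 holes2.py a 157,239 260,250 344,341 322,414 142,314|sed -n 3p; python3 - <<'E'
import sys; sys.argv=['x','g','283,264','350,361','310,421']
exec(open('holes2.py').read().split('for x in(')[0])
A=np.array([face(s,0,.001,.0059) for s in S]); a=np.arctan2(-A[:,0],A[:,1]); print(a.round(3),np.hypot(*A.T).round(4)); print('g stripe', (np.mean([a[1],a[2]])).round(3),(a[0]+np.pi/2).round(3))
from scipy.optimize import least_squares
for qs in ([(.30,1.614),(.707,1.80),(2.267,2.44)],):
    pass
E
```

```text
0 c [1.1 5. ] R 0.0419 phase 1.098 rms mm 0.48 stripe 1.648 line 1.68 rel 0.55 rmax 0.225
[0.282 1.324 2.349] [0.0418 0.0421 0.0427]
g stripe 1.836 1.853
```

>>> drive_tool:
  increments:
    - [[-0.03, 0.2, -0.22, 0, 0, 0], [-0.03, 0.21, -0.21, 0, 0, 0], [-0.03, 0.22, -0.2, 0, 0, 0], [-0.03, 0.23, -0.19, 0, 0, 0], [-0.02, 0.24, -0.19, 0, 0, 0], [0, 0, 0, 0, 0, 0], [0, 0, 0, 0, 0, 0], [0, 0, 0, 0, 0, 0]]

```text
time_s: 16.5
tool_pos: [0.5237, 0.0433, 0.0463]
ee_rot: [-0.684, -0.171, -0.148, 0.694]
wrist_force: [5.6, -2.7, -0.4]
width: 0.229
```

>>> drive_tool:
  increments:
    - [[0, 0, 0, 0, 0, 0], [0, 0, 0, 0, 0, 0], [0, 0, 0, 0, 0, 0], [0, 0, 0, 0, 0, 0], [0, 0, 0, 0, 0, 0], [0, 0, 0, 0, 0, 0], [0, 0, 0, 0, 0, 0], [0, 0, 0, 0, 0, 0]]

```text
time_s: 17.17
tool_pos: [0.5238, 0.0433, 0.0463]
ee_rot: [-0.684, -0.171, -0.148, 0.694]
wrist_force: [5.7, -1.8, -1.4]
width: 0.227
```

>>> drive_tool:
  increments:
    - [[0, 0, 0, 0, 0, 0], [0, 0, 0, 0, 0, 0], [0, 0, 0, 0, 0, 0], [0, 0, 0, 0, 0, 0], [0, 0, 0, 0, 0, 0], [0, 0, 0, 0, 0, 0], [0, 0, 0, 0, 0, 0], [0, 0, 0, 0, 0, 0]]

```text
time_s: 17.83
tool_pos: [0.5238, 0.0433, 0.0463]
ee_rot: [-0.684, -0.171, -0.148, 0.694]
wrist_force: [5.4, -2.1, -1.2]
width: 0.229
```

```bash
sed -i 's/ys=-sn\*d\[0\]+c\*d\[1\];/ys=-sn*d[0]+c*d[1]+.0036; d[2]+=.0019;/' st.py; python3 st.py;python3 look.py n; python3 -c "
import cv2
cv2.imwrite('pics/zzn.png',cv2.resize(cv2.imread('pics/scene_n.png')[160:225,340:400],None,fx=9,fy=9,interpolation=cv2.INTER_CUBIC))"
```

```text
t 17.8333 q [ 0.029 -0.499  2.249  0.011  0.937 -1.581] F [ 5.4 -2.1 -1.2] T [-0.3  -0.51 -0.1 ]
tooly [ 0.439  0.021 -0.898] z [-0.036  0.999  0.006] tcp [0.5238 0.0433 0.0463] grasp [0.5154 0.0429 0.0633] rotvec to des [-0.006  0.005  0.004] tcp for grip [0.511  0.0572 0.1706]
true grip stand -0.1348 -0.0312 -0.0455 r 0.0552 q 2.541 w 0.229
(468, 866, 3) 17.9333
```

View pics/zzn.png

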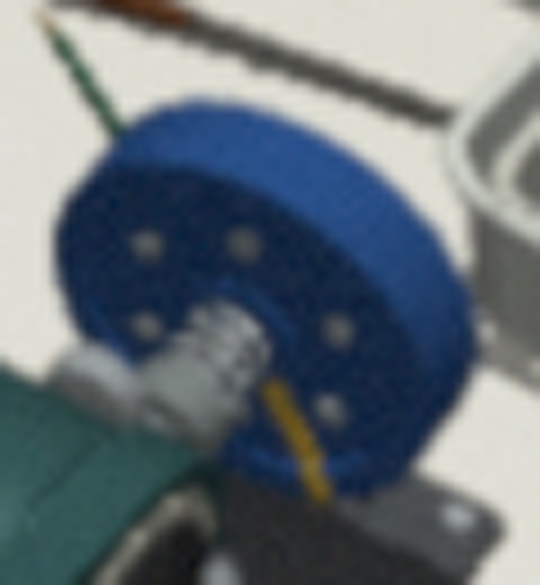

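View pics/look_n.png

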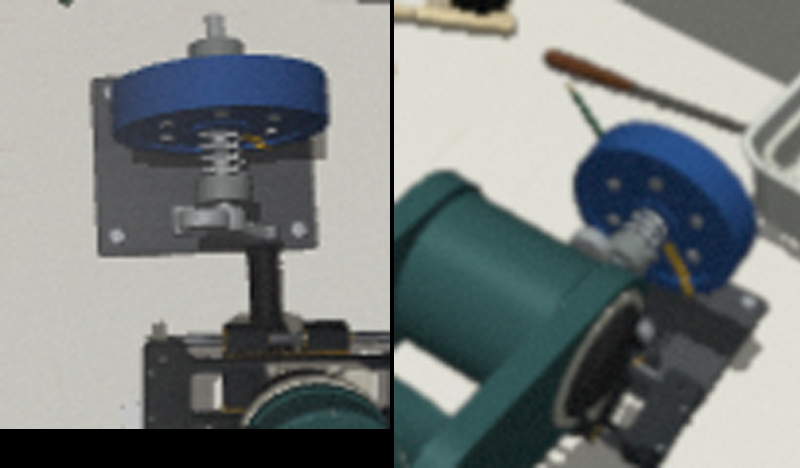

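```bash
python3 holes2.py n 147,244 244,244 338,330 331,408 148,325|sed -n 3p;python3 holes2.py n 147,244 244,244 338,330 331,408 |sed -n 3p
python3 - <<'E'
# independent: grip angle from top image relative to axle
from h import *
from fit import W
L=lambda uv:((uv-np.array([320,130]))*3.9).round(1)
for q in(2.3,2.4,2.5,2.6,2.7):
  print(q,[L(proj('top',W([.637,y,.04],[-.08,-.055*np.sin(q),.135+.055*np.cos(q)]))) for y in(.0745,.078,.080)], L(proj('top',W([.637,.078,.04],[-.03,0,.135]))))
E
```

```text
0 c [1.4 4.9] R 0.0417 phase 0.966 rms mm 0.59 stripe 2.549 line 2.608 rel 0.535 rmax 0.078
0 c [1.2 4.8] R 0.0417 phase -0.086 rms mm 0.62 stripe 2.551 line 2.608 rel 0.542 rmax 0.078
2.3 [array([282.4, 248.8]), array([277.5, 248.8]), array([274.6, 248.7])] [222.1 171. ]
2.4 [array([276.2, 249.8]), array([271.3, 249.7]), array([268.4, 249.7])] [222.1 171. ]
2.5 [array([269.6, 250.6]), array([264.7, 250.6]), array([261.8, 250.5])] [222.1 171. ]
2.6 [array([262.6, 251.4]), array([257.7, 251.3]), array([254.9, 251.3])] [222.1 171. ]
2.7 [array([255.4, 252.1]), array([250.5, 252. ]), array([247.7, 252. ])] [222.1 171. ]
```

>>> drive_tool:
  increments:
    - [[0, 0, 0, 0, 0, 0], [0, 0, 0, 0, 0, 0], [0, 0, 0, 0, 0, 0], [0, 0, 0, 0, 0, 0], [0, 0, 0, 0, 0, 0], [0, 0, 0, 0, 0, 0], [0, 0, 0, 0, 0, 0], [0, 0, 0, 0, 0, 0]]

```text
time_s: 18.6
tool_pos: [0.5238, 0.0433, 0.0463]
ee_rot: [-0.684, -0.171, -0.148, 0.694]
wrist_force: [5.1, -2.5, -0.5]
width: 0.227
```

```bash
python3 st.py|tail -1; python3 look.py o; python3 stripe.py n; python3 stripe.py o; python3 - <<'E'
from h import *
for n in['steel_flask','doming_block','flat_pliers']: print(n,bot.boxes_of(n,'top')[:2])
a=cv2.imread('pics/scene_n.png')[160:215,345:400].astype(int);b=cv2.imread('pics/scene_o.png')[160:215,345:400].astype(int);print(abs(a-b).mean(),abs(a-b).max())
E
```

```text
true grip stand -0.1348 -0.0312 -0.0455 r 0.0552 q 2.541 w 0.227
(468, 866, 3) 18.7
top {'face': (9, 2.493), 'rim': (0, None)}
scene {'face': (25, 2.517), 'rim': (0, None)}
top {'face': (9, 2.493), 'rim': (0, None)}
scene {'face': (25, 2.506), 'rim': (0, None)}
steel_flask [{'extent': [226.8, 247.0, 46.0, 24.6], 'p': 0.8}]
doming_block [{'extent': [442.2, 186.1, 12.8, 13.9], 'p': 0.6}]
flat_pliers [{'extent': [266.2, 220.8, 49.0, 15.3], 'p': 0.81}]
1.7672727272727273 16
```

View pics/top_o.png

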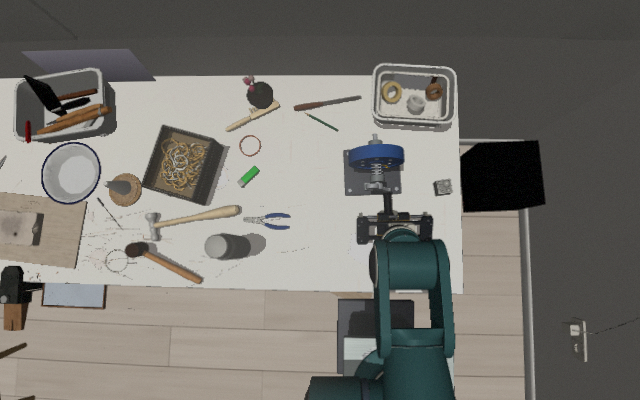

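```bash
python3 -c "
from rig import bot
print(bot.close_job())"
```

```text
the job is handed in; nothing more can be done
None
```

I gripped the crank by its black grip and turned it clockwise, from about 0.7 rad to about 5.8 rad from the top. I then brought it back to about 2.54 rad, where the heavy side should hang straight down. I handed the job in at about 18.7 s, still holding the grip; no verdict came back.

**Last checks**
- **Crank angle:** 2.54 rad from a circle fitted to the hand's path (residuals up to 0.4 mm). The grip's position in the top image gave about 2.48.
- **Stripe angle:** about 2.54 rad using the wheel's bolt holes. The cruder yellow-pixel estimates gave 2.49 to 2.52. The spread suggests the spring is relaxed to within about 0.06 rad, against the 0.14 limit.
- **Wheel balance:** three resting positions at different crank angles, fitted to the spring and gravity balance, also put the rest point near 2.54 rad.
- **At rest:** two pictures 0.8 s apart showed no visible wheel movement. The fingers were on the grip at about 21 mm opening with 30 N set, and the outside force was a steady 6 N or so.
- **Bystanders:** the flask, doming block and pliers are in their original places in the top picture.

**What went wrong on the way**
- **First grasp missed:** the fingers shut above the grip and dragged the crank from about 0.3 to 0.7 rad. The pictures showed the fingertips about 27 mm behind the reported tool point and 4.5 mm to the side. I corrected for that and regrasped.
- **Arm at its limit:** an early tilt brought joint 2 to about its lower limit (-0.829 against -0.83), so I used a smaller tilt.

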